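# Uncouple the blow lance from the air gun and put it in the free rest

### The arm

A 6-joint arm with a two-finger parallel gripper is mounted at the origin on the work surface. World frame = base frame: x ahead of the robot, y to its left, z up, the work surface at z = 0. Lengths are in mm, angles in rad, forces in N, time in s.
With the tool pointing down it reaches from about 400 to 925 mm from the base axis. Payload 12.5 kg.
Tool frame: the origin (TCP) lies on the centre line of the jaws, within the pads' length; the fingertips stand 22 mm ahead of it and the grasp point (between the pads) lies 3 mm ahead of it; z points along the fingers, y is the direction in which the jaws open and shut (so a half turn about z gives the same grasp; the last joint's range is limited). The gripper opens to 95 mm and grips with 3 to 60 N. Pads are 20 mm wide; open, the fingers measure 119 mm over their backs; the gripper's body (75 mm by 180 mm) begins 59 mm behind the grasp point.
Start: joints at [1.243, 0.491, 1.559, -0, 1.092, -0.106], TCP at [137.472, 609.71, 236.661] pointing down, gripper open.
Joint ranges: [-3.1, 3.1], [-0.84, 2.19], [0.05, 2.79], [-1.13, 4.28], [0.06, 2.93], [-2.69, 2.69]. Speed limits (rad/s): [2.22, 2.22, 2.79, 3.14, 3.14, 3.14].

### API

Orientations are given as a unit quaternion [x, y, z, w].
In Python, from station import robot gives the robot as it stands.
- The arm moves only by the shell command python3 -m crank 'ROWS' [FORCE]. ROWS is JSON, a list of rows, each a list of 5 numbers: the closure, from 0 (fully open) to 1 (shut), then the shift along the tool's x, y, z in cm, then the turn about the tool's z in rad. A call has 1 to 12 rows; each row shifts and turns the commanded pose from where the row before left it, along the tool's axes as they then stand; what a row does not reach is not made up. A row lasts 1/8 s, in which the tool goes at most 62.5 mm and 10.7 degrees, less where a joint would pass 70% of its speed; a pose out of reach is approached as far as the arm can. A call with a gripper value outside its range is refused whole. The fingers move at their own pace and stop on an object; FORCE is the grip in N (left out, the last holds). Time passes only in rows, so rows that do not move let the fingers close. It gives the time, the measured TCP pose, the force and the opening at its end, in the units of the state.
- robot.sense(): the state, without advancing time (a new reading comes with each control period).
- robot.camera(name): name is "scene" or "top"; returns a dict with "image" (400x640x3 uint8, red, green, blue), "z_map" (400x640 float32, mm along the optical axis (not along the pixel's ray), 0 where there is no reading), "K" (3x3 intrinsics, pixels), "origin" and "attitude" of the camera in the world. Camera axes: x right, y down, z forward; pixel columns grow to the right and rows downward; lengths in mm; the calibration is good to about 2 mm. A picture is of the moment at which its call begins.
- robot.sign_off(): hands the job in, once; it reports no verdict.
The state is a dict: "clock": time; "q": joint angles; "joint_velocities": joint speeds; "effort": joint torques, N m; "ee_pos": TCP position; "tcp_rot": TCP orientation; "contact_force": force on the tool from outside, world axes, zero at the start; "torque": the same for the moment, N m; "gripper_width": finger opening in mm.
Only numpy, scipy, OpenCV 4.12 (cv2) and the standard library are available. Lean on these libraries where they do the work, as an engineer would, in place of code of your own. Each camera call takes 0.05 s, during which the arm holds its last target.

### The job

The air gun lying on the bench still has its blow lance plugged into the quick coupling at its front. Set the gun down level in the iron fork rest, lance still in, and let go; then draw the coupling's sprung sleeve fully back, and pull the lance out so that the sleeve snaps forward again. Lay the lance in whichever of the two wooden V rests is free, leave the gun in the fork, do not let anything drop, and leave the spare lance and the other things on the bench where they are.

Things in the scene. Friction and masses are not known exactly. Their poses are not given: they have to be found in the camera images.
- gun: Straight air gun, axis level, 20 mm above the bench at the start. Origin on the axis mid-neck; x to the muzzle, z up. Neck 18 mm dia., x -6 to 6 mm, between the handle's front face and a 34 mm flange (x 6 to 10). Behind: handle to x = -109, plug stub to -141. Ahead: quick coupling to x = 62 mm. About 0.65 kg; with lance it balances near x = -11 mm.
- handle (a point): Point on the gun's axis at x = -45 mm, inside the handle: a flat-sided aluminium bar 26 mm wide (y), 36 mm high (z -20 to 16 mm), x -109 to -6 mm of the gun. A 14 mm wide steel lever lies on top of it, up to z = 28 mm.
- sleeve (a joint): How far the sprung sleeve is drawn back (to gun -x), m: 0 forward, locked; 0.012 at its stop. 6 N starts it, 13 N holds it at the stop. Past 8 to 10 mm the nipple is free: a valve spring pushes the lance 9 to 18 mm out, and the sleeve, let go, stays 4 to 8 mm back until the lance is pulled 10 to 20 mm more, then snaps to 0. If it goes back to 0 at once, the lance is still locked.
- sleeve_mid (a point): Middle of the steel sleeve, on the gun's axis, moving with it (gun x = 44 mm when forward). Sleeve 36 mm dia., 36 mm long; behind it 16 mm of 31 mm barrel is bare as far as the neck's flange.
- lance: Round blow lance, 176 mm long, 90 g. Origin on its axis, mid-barrel; x to the tip. Ribbed aluminium barrel 22 mm dia., x -40 to 40 mm; brass tube 12 mm dia. to x = 88; steel nipple 18 mm dia. from x = -40 to -88, which sits in the coupling. Coupled, its origin is at gun x = 104 mm on the gun's axis (it may droop some degrees).
- nipple (a point): Rear end of the lance's nipple, on its axis. Coupled it sits at gun x = 16 mm; the lance is clear of the coupling once this point is past gun x = 62 mm (at least 46 mm from coupled, straight along the gun's +x).
- fork: Fixed iron fork rest on a wooden base 132 x 64 mm. Origin on its underside below the slot; x as the muzzle points, z up. Fork plate 6 mm thick (x -3 to 3), 56 mm wide, 85 mm high, flared lead-ins to 96 mm; open-topped slot 22 mm wide, bottom 66 mm up, takes the gun's neck from above. Seated, the gun's origin is at (0, 0, 75 mm), axes alike, with 3 mm play along x, 2 mm along y.
- fork_saddle (a point): Middle of the floor of the fork rest's second support, a U saddle that carries the handle: at fork (-85, 0, 55 mm), 10 mm thick, 33 mm wide inside, flared lead-ins up to 76 mm above the bench.
- rest_a: One of two like fixed wooden V rests for lances, base 92 x 50 mm. One of the two (it varies) already carries the spare lance. Origin mid-underside; x along the lying lance, z up. Two V notches, 10 mm thick, at x = -30 and 30 mm, tops about 54 mm up, bear a lance's barrel; a lance lying in it has its origin near (0, 0, 50 mm), either way round.
- rest_b: The other V rest, just like rest_a.
- spare: The spare lance, just like lance (same origin, axes and sizes), lying in one of the rests; it stays there.
- cone_a: Bystander: cast-iron pinecone weight, 115 mm long, 42 mm dia., lying on its side, origin on the bench under its middle; leave alone.
- cone_b: Bystander: cast-iron pinecone weight, 115 mm long, 42 mm dia., lying on its side, origin on the bench under its middle; leave alone.
- cone_c: Bystander: cast-iron pinecone weight, 115 mm long, 42 mm dia., lying on its side, origin on the bench under its middle; leave alone.
- cone_d: Bystander: cast-iron pinecone weight, 115 mm long, 42 mm dia., lying on its side, origin on the bench under its middle; leave alone.
- shell: Bystander: brass weight shell, 48 mm dia., 160 mm high, standing, origin under its middle; leave alone.
- stag: Bystander: walnut stag head, 76 mm wide foot, 150 mm high, standing, origin under its middle; leave alone.
- oil: Bystander: amber oil bottle, 44 mm dia., 100 mm high, standing, origin under its middle; leave alone.

How it is judged:
By the outcome, as a careful person would: the job done as asked, in the order asked, and still so for the second after the job is handed in, with the robot touching nothing.
It also fails if it takes over 48 s, if anything falls off the work surface, if the arm or the gripper's body presses on something with over 40 N, if the wrist force passes 120 N, or if a joint passes its speed limit or range.

## Working session

There is one attempt and no reset: what is moved stays moved. The work goes in short steps, Python scripts to look and compute and a shell command to move; the robot and the scene stay as the last step left them, time stands still between calls to the robot, and variables do not carry over. Pictures are saved under pics/ and viewed, and the job is handed in when it is done.

```bash
ls -la; mkdir -p pics; python3 - <<'E'
from station import robot
import cv2,numpy as np
print(robot.sense())
for n in("scene","top"):
    c=robot.camera(n); cv2.imwrite(f"pics/{n}0.png",c["image"][:,:,::-1]); np.savez(f"{n}0.npz",**c)
    print(n,c["K"],c["origin"],c["attitude"])
E
```

```text
total 12
drwxr-xr-x  3 agent agent 4096 Dec  7 03:40 .
drwxr-xr-x 23 root  root  4096 Dec  7 03:40 ..
drwxr-xr-x  2 agent agent 4096 Dec  7 03:40 pics
{'clock': 0.0, 'q': array([ 1.24336425e+00,  4.91530856e-01,  1.55946631e+00, -8.31636464e-06,
        1.09165871e+00, -1.05597794e-01]), 'joint_velocities': array([-0.00026261, -0.00173863, -0.00054122, -0.00080216, -0.0021862 ,
       -0.00046832]), 'effort': array([ 1.90468840e-03, -6.12632990e+01, -2.58190960e+01,  6.92763110e-02,
        4.80861089e-02, -1.13570204e-04]), 'ee_pos': array([137.41965129, 609.4813563 , 236.0737534 ]), 'tcp_rot': array([ 1.10687932e-01,  9.93855069e-01, -5.19988852e-04, -1.10601158e-04]), 'contact_force': array([ 0.4260441 , -0.27555428,  0.43360479]), 'torque': array([0.0153483 , 0.02850799, 0.01912282]), 'gripper_width': 95.18526380847129}
scene [[472.35919067   0.         315.8304014 ]
 [  0.         472.35919067 200.90749433]
 [  0.           0.           1.        ]] [1603.08391279 -673.51985403  955.71857727] [ 0.79036374  0.41614053 -0.2142288  -0.39529513]
top [[467.0692506    0.         326.85193739]
 [  0.         467.0692506  192.85483703]
 [  0.           0.           1.        ]] [ 347.1089891    18.58821092 1314.91064604] [ 0.71277074 -0.69553401  0.07105195 -0.05605296]
```

View pics/scene0.png

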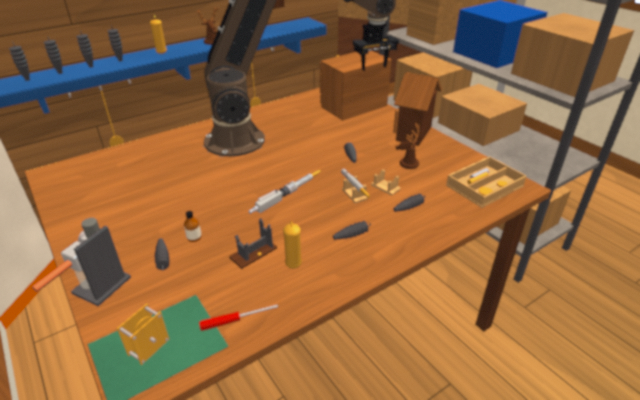

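View pics/top0.png

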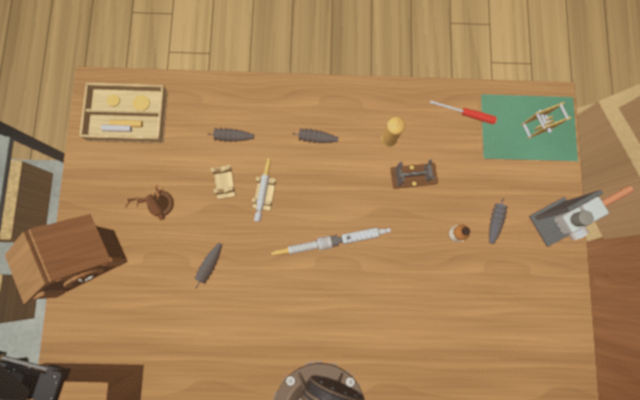

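The top view shows the gun at about (280–390, 240), muzzle to the left. The fork is at (414,175), the free rest at (223,182), the spare in its rest at (263,190), and the shell at (394,130). Next I'll enlarge these areas.

```bash
cat > h.py <<'E'
import numpy as np,cv2
from scipy.spatial.transform import Rotation as R
def load(n,t=0): return dict(np.load(f"{n}{t}.npz"))
def snap(n,t):
    from station import robot
    c=robot.camera(n); np.savez(f"{n}{t}.npz",**c); return c
def pts(c):
    z=c["z_map"]; v,u=np.mgrid[:400,:640]; K=c["K"]
    p=np.stack([(u-K[0,2])/K[0,0]*z,(v-K[1,2])/K[1,1]*z,z],-1)
    return p@R.from_quat(c["attitude"]).as_matrix().T+c["origin"]
def ray(c,u,v,h):
    K=c["K"];d=R.from_quat(c["attitude"]).as_matrix()@np.array([(u-K[0,2])/K[0,0],(v-K[1,2])/K[1,1],1])
    o=c["origin"]; return o+d*(h-o[2])/d[2]
def proj(c,p):
    q=(np.asarray(p,float)-c["origin"])@R.from_quat(c["attitude"]).as_matrix()
    return np.stack([q[...,0]/q[...,2]*c["K"][0,0]+c["K"][0,2],q[...,1]/q[...,2]*c["K"][1,1]+c["K"][1,2]],-1)
def crop(c,x0,y0,w,h,s,name):
    cv2.imwrite(name,cv2.resize(c["image"][y0:y0+h,x0:x0+w,::-1],None,fx=s,fy=s,interpolation=cv2.INTER_CUBIC))
E
python3 - <<'E'
from h import *
t=load("top");s=load("scene")
crop(t,265,215,135,50,5.9,"pics/t_gun.png")
crop(t,195,145,90,80,7,"pics/t_rests.png")
crop(t,375,105,80,90,6.5,"pics/t_fork.png")
crop(s,220,150,210,130,3.8,"pics/s_all.png")
E
```

```text
(no output)
```

View pics/t_gun.png

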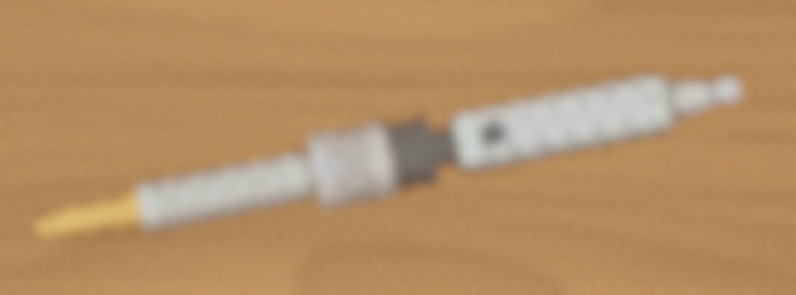

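View pics/t_rests.png

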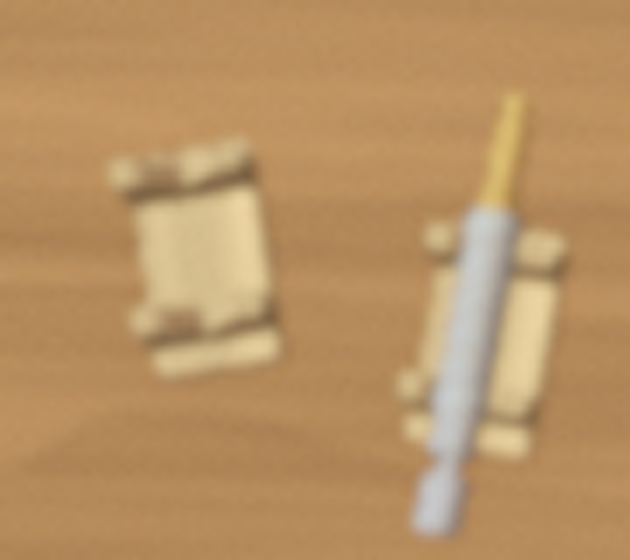

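View pics/t_fork.png

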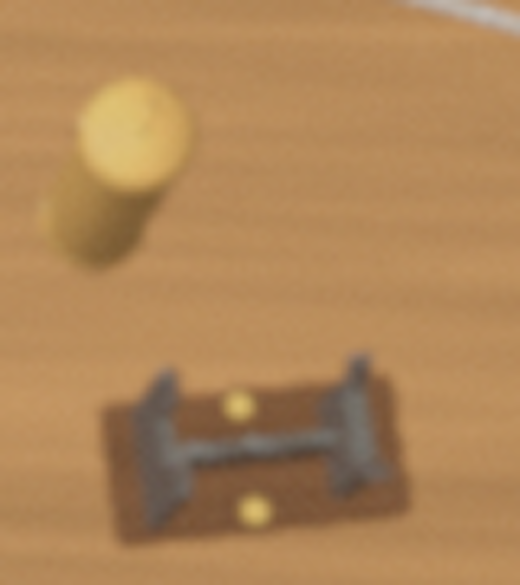

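View pics/s_all.png

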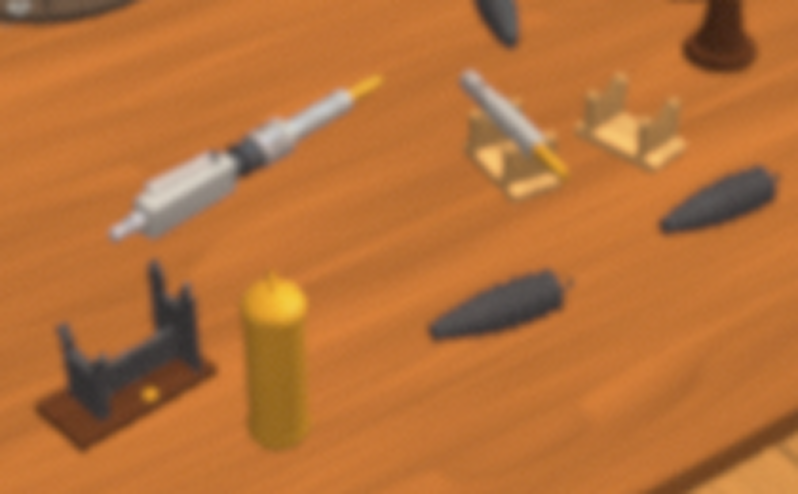

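```bash
python3 - <<'E'
from h import *
t=load("top");s=load("scene")
for nm,c in(("t",t),("s",s)):
    P=pts(c); z=P[...,2]; v=c["z_map"]>0
    m=v&(z>-30)&(z<250)
    tab=m&(abs(z)<8)&(P[...,0]>300)&(P[...,0]<700)&(abs(P[...,1])<300)
    print(nm,"table z med/std",np.median(z[tab]),z[tab].std(), (c["z_map"]==0).mean())
P=pts(t);z=P[...,2]
def reg(u0,u1,v0,v1,lo,hi):
    m=np.zeros(z.shape,bool);m[v0:v1,u0:u1]=1;return P[m&(z>lo)&(z<hi)]
# gun
g=reg(265,400,215,265,8,60);print("gun",len(g),g.min(0),g.max(0))
# shell
q=reg(380,408,112,155,130,200);print("shell top",len(q),q.mean(0),q.min(0),q.max(0))
f=reg(385,445,155,192,30,130);print("fork",len(f))
np.set_printoptions(linewidth=250,precision=0,suppress=True)
print(z[158:192,388:442:1].astype(int))
E
```

```text
t table z med/std 0.3666875026701746 2.6884053959906637 0.00408984375
s table z med/std 2.141552158349441 2.215361390022896 0.0048046875
gun 1017 [ 383.07322844 -181.81987       8.04614389] [519.29590845 143.56982021  52.65712568]
shell top 240 [ 749.15471755 -181.09734396  137.34119393] [ 728.06046158 -205.17059214  130.19056765] [ 772.6964953  -159.36386005  163.30543676]
fork 305
[[-2  2  1 ...  3  3  0]
 [ 1  4  7 ...  3  0  2]
 [ 0  0 -4 ...  0  3  0]
 ...
 [-6  0  0 ...  2 -2  0]
 [ 1  1  2 ...  3 -3 -2]
 [-4  0  0 ...  2 -2  0]]
```

```bash
cat > m.py <<'E'
from h import *
np.set_printoptions(precision=1,suppress=True)
t=load("top");s=load("scene")
def gunfit(c,win,h=20,lo=9):
    P=pts(c);u0,u1,v0,v1=win
    img=c["image"].astype(int)
    # bench is orange: measure colour difference
    hsv=cv2.cvtColor(c["image"],cv2.COLOR_RGB2HSV)
    return P,hsv
P,hsv=gunfit(t,(265,400,215,265))
sub=hsv[215:265,265:400]
grey=(sub[...,1]<70)
brass=(sub[...,0]>18)&(sub[...,1]>120)&(sub[...,2]>190)
zz=P[215:265,265:400,2]
m=grey|((zz>9))
m=m.astype(np.uint8)
n,l,st,ce=cv2.connectedComponentsWithStats(m)
k=1+np.argmax(st[1:,4]);m=l==k
vv,uu=np.nonzero(m);vv+=215;uu+=265
W=np.array([ray(t,u,v,20) for u,v in zip(uu,vv)])
l4=cv2.fitLine(W[:,:2].astype(np.float32),cv2.DIST_HUBER,0,.01,.01).ravel()
d=l4[:2];d=d*np.sign(d[1]);c0=l4[2:]
a=(W[:,:2]-c0)@d; w=(W[:,:2]-c0)@np.array([-d[1],d[0]])
print("n",len(a),"dir",d,"yaw deg",np.degrees(np.arctan2(d[1],d[0])),"ends",a.min(),a.max(),"len",np.ptp(a))
for b in np.arange(-190,200,8):
    k=(a>=b)&(a<b+8)
    if k.sum()>1: print(b+4,k.sum(),"mid",(w[k].min()+w[k].max())/2,"w",np.ptp(w[k])+2.5, c0+d*(b+4))
E
python3 m.py
```

```text
n 1041 dir [-0.2  1. ] yaw deg 102.648254 ends -165.7288636628859 170.54899846539388 len 336.2778621282798
-162 13 mid 0.7959298939876693 w 13.943619056049286 [ 484.  -181.2]
-154 13 mid 0.25133692937045016 w 13.943855520520632 [ 482.3 -173.4]
-146 13 mid 1.0696720570548464 w 14.48053159916693 [ 480.5 -165.6]
-138 18 mid -0.02393826654996989 w 18.83877648082065 [ 478.8 -157.8]
-130 24 mid 0.5145272956701596 w 25.35844610624174 [ 477. -150.]
-122 29 mid -0.310584439235142 w 30.258248210195667 [ 475.3 -142.1]
-114 30 mid -0.848428090160894 w 29.160217067966066 [ 473.5 -134.3]
-106 29 mid 0.24087779092346295 w 29.14243569661147 [ 471.8 -126.5]
-98 29 mid -0.3058595638232591 w 30.2230386613181 [ 470.  -118.7]
-90 29 mid -0.02849705304700656 w 28.582776656906194 [ 468.2 -110.9]
-82 29 mid -0.3035016475568604 w 30.20546736154305 [ 466.5 -103.1]
-74 30 mid -0.2977475406064407 w 29.10910915454791 [464.7 -95.3]
-66 29 mid -0.3011467378967341 w 30.187918321667844 [463.  -87.5]
-58 29 mid -0.8376439744011304 w 29.0926932088097 [461.2 -79.7]
-50 30 mid 0.5200128445905294 w 28.532776152046587 [45
[... 1133 characters left out ...]
3746947 w 22.979784447392156 [428.   68.6]
102 24 mid 0.0054557973456894615 w 24.052244760360235 [426.2  76.4]
110 24 mid -0.5281348816275546 w 22.967252236930264 [424.5  84.2]
118 24 mid 0.8189743145737705 w 23.49151040837333 [422.7  92. ]
126 18 mid 0.8232375661938356 w 20.25658863577232 [421.   99.8]
134 13 mid -0.5156911387122722 w 13.262855921964462 [419.2 107.6]
142 13 mid -0.24463893752519805 w 13.793303189199595 [417.4 115.4]
150 12 mid 0.026845093979307677 w 12.175933903093368 [415.7 123.3]
158 12 mid -0.24235836174176661 w 13.786221828445134 [413.9 131.1]
166 9 mid -0.2393722107705334 w 10.559383256914188 [412.2 138.9]
174 2 mid -1.3109035012155295 w 5.186601662318564 [410.4 146.7]
```

```bash
cat > m2.py <<'E'
from h import *
np.set_printoptions(precision=1,suppress=True,linewidth=200)
t=load("top");s=load("scene")
# base of the fork: dark brown, project to z=top of base; find via hsv
hsv=cv2.cvtColor(t["image"],cv2.COLOR_RGB2HSV)
sub=hsv[155:195,383:447]
m=((sub[...,2]<125)).astype(np.uint8)
m=cv2.morphologyEx(m,cv2.MORPH_CLOSE,np.ones((3,3)))
n,l,st,ce=cv2.connectedComponentsWithStats(m);k=1+np.argmax(st[1:,4]);print(st[k])
ct,_=cv2.findContours((l==k).astype(np.uint8),cv2.RETR_EXTERNAL,cv2.CHAIN_APPROX_NONE)
W=np.array([ray(t,u+383,v+155,12)[:2] for u,v in ct[0][:,0]],np.float32)
print("fork base rect",cv2.minAreaRect(W))
for nm,c,w in(("top",t,(385,445,155,195)),("scene",s,(220,285,215,270))):
    P=pts(c);z=P[...,2];q=np.zeros(z.shape,bool);q[w[2]:w[3],w[0]:w[1]]=1
    a=P[q&(z>40)&(z<110)]
    d=np.array([-.22,.975]);c0=np.array([650,-200])
    hi=a[(a[:,2]>78)];print(nm,len(a),"high",len(hi),hi.mean(0));print(hi[np.argsort(hi[:,1])])
for nm,w in(("a",(203,243,160,205)),("b",(245,285,170,215))):
    sub=hsv[w[2]:w[3],w[0]:w[1]]
    m=((sub[...,1]<125)&(sub[...,2]>150)).astype(np.uint8)
    print(nm,m.sum())
    for r in m: print("".join(".#"[x] for x in r))
E
python3 m2.py
```

```text
[  9   5  45  28 674]
fork base rect ((648.3130493164062, -253.65817260742188), (68.97447204589844, 124.01277923583984), 8.324220657348633)
top 238 high 39 [ 636.5 -206.6   87.8]
[[ 671.3 -283.    78.8]
 [ 616.8 -212.    88.7]
 [ 618.5 -211.2   93.4]
 [ 611.9 -209.8   85.6]
 [ 614.2 -209.5   87.7]
 [ 615.8 -208.2   79.9]
 [ 610.2 -208.1   80.2]
 [ 615.3 -208.1   95.2]
 [ 617.8 -208.    96.1]
 [ 620.6 -208.    96.2]
 [ 625.6 -207.2   85.6]
 [ 611.7 -207.    86.3]
 [ 621.7 -206.3   90.8]
 [ 615.6 -205.7   93.5]
 [ 648.8 -205.4   81.4]
 [ 617.8 -205.3   95.7]
 [ 612.8 -205.3   80.9]
 [ 651.3 -205.2   82.6]
 [ 618.  -205.1   82.3]
 [ 625.9 -204.8   84.2]
 [ 622.8 -204.5   85.5]
 [ 614.5 -204.5   85.3]
 [ 652.6 -204.1   88.6]
 [ 619.6 -204.1   87.6]
 [ 659.  -202.8   96.4]
 [ 648.8 -202.7   81. ]
 [ 653.4 -202.7   96.4]
 [ 656.1 -202.7   96.9]
 [ 664.9 -202.3   83.9]
 [ 650.7 -202.1   84.7]
 [ 652.4 -201.3   89. ]
 [ 657.2 -200.8   92.3]
 [ 659.5 -200.5   94.2]
 [ 653.6 -200.2   95.4]
 [ 657.  -200.    81.6]
 [ 659.3 -199.6   83.8]
 [ 662.  -199.6   83.9]
 [ 653.4 -199.4   84.8]
 [ 663.4 
[... 4355 characters left out ...]
...
......#######################...........
......#######################...........
......######################............
......######################............
......######################............
.......###########.#######..............
.......###########.######...............
.......##################...............
.......####################.............
.......####################.............
........###################...........#.
.........##################......#......
..........################..............
..........########....##.#..............
.........########.......................
.........#########......................
.........#########.................#....
```

```bash
python3 - <<'E'
from h import *
s=load("scene");crop(s,225,215,70,60,9,"pics/s_fork.png");crop(s,330,160,80,50,9,"pics/s_rests.png")
E
```

```text
(no output)
```

View pics/s_fork.png

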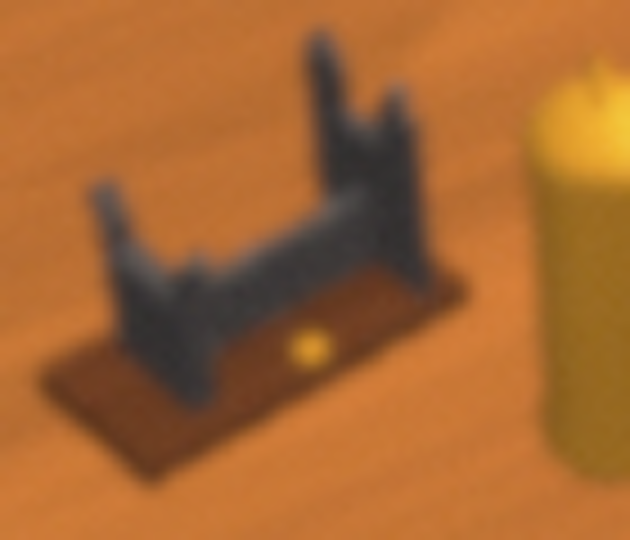

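View pics/s_rests.png

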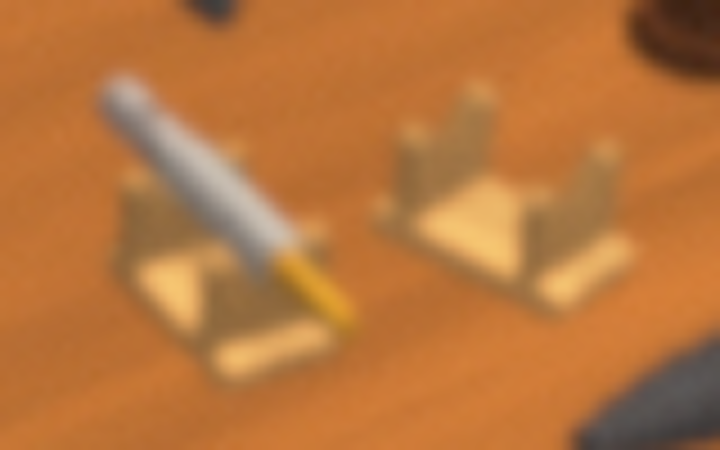

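```bash
cat > m3.py <<'E'
from h import *
np.set_printoptions(precision=1,suppress=True,linewidth=200)
import sys
t=load("top");s=load("scene")
for nm,c,w in(("top",t,(385,445,155,195)),("scene",s,(220,275,215,270))):
    P=pts(c);z=P[...,2];q=np.zeros(z.shape,bool);q[w[2]:w[3],w[0]:w[1]]=1
    a=P[q&(z>58)&(z<110)]; a=a[a[:,0]<700]
    sd=a[a[:,1]<-255];fk=a[(a[:,1]>-225)&(a[:,2]>72)]
    for n,b in(("saddle",sd),("fork",fk)):
        lo=b[b[:,0]<np.median([b[:,0].min(),b[:,0].max()])];mid=(b[:,0].min()+b[:,0].max())/2
        lo=b[b[:,0]<mid-5];hi=b[b[:,0]>mid+5]
        print(nm,n,len(lo),len(hi),lo.mean(0),hi.mean(0),(lo.mean(0)+hi.mean(0))/2,"xr",b[:,0].min(),b[:,0].max())
p=[ray(t,411.8,167.3,16),ray(t,414.2,183.6,16)];print("bolts",p,(p[0]+p[1])/2,np.degrees(np.arctan2(*(p[0]-p[1])[[1,0]])))
# silhouettes of plate tops in the top view
hsv=cv2.cvtColor(t["image"],cv2.COLOR_RGB2HSV)
# base corners read from enlargements (6.5x, offset 375,105)
for u,v in((103,408),(124,545),(410,508),(388,378)): print("corner",ray(t,375+u/6.5,105+v/6.5,12))
q=reg=pts(t)[112:155,380:408].reshape(-1,3);q=q[(q[:,2]>40)&(q[:,2]<180)&(q[:,0]>700)]
print("shell",cv2.minEnclosingCircle(q[:,:2].astype(np.float32)))
q=pts(s)[215:275,280:310].reshape(-1,3);q=q[(q[:,2]>20)&(q[:,2]<180)&(q[:,0]>700)]
print("shell s",q[:,0].min(),q[:,0].max(),q[:,1].min(),q[:,1].max(),len(q),cv2.minEnclosingCircle(q[:,:2].astype(np.float32)))
E
python3 m3.py
```

```text
top saddle 20 24 [ 629.6 -290.9   68.7] [ 669.5 -285.3   69.7] [ 649.6 -288.1   69.2] xr 621.7723621594253 675.8365205249991
top fork 25 23 [ 617.  -207.    85.4] [ 655.7 -201.3   85.1] [ 636.4 -204.2   85.3] xr 608.8742358355655 664.9184850191344
scene saddle 28 21 [ 625.1 -293.9   69.1] [ 667.5 -289.    68.5] [ 646.3 -291.5   68.8] xr 616.318620155713 676.0114989238197
scene fork 30 29 [ 616.4 -210.5   84.1] [ 655.7 -204.8   83.9] [ 636.  -207.7   84. ] xr 604.5408001912258 663.3648251977535
bolts [array([ 664.8, -248.4,   16. ]), array([ 617.3, -254.8,   16. ])] [ 641.  -251.6   16. ] 7.643864072264981
corner [ 662.7 -188.7   12. ]
corner [ 601.3 -197.8   12. ]
corner [ 621.3 -324.3   12. ]
corner [ 679.9 -315.7   12. ]
shell ((751.02001953125, -182.03916931152344), 23.93308448791504)
shell s 728.726114456223 774.5198903445844 -207.59643035601937 -161.59961110694286 641 ((750.7691650390625, -184.2670440673828), 24.089981079101562)
```

```bash
cat > m4.py <<'E'
from h import *
np.set_printoptions(precision=1,suppress=True,linewidth=200)
t=load("top");s=load("scene")
O=np.array([453.6,-45.6]);a=np.radians(102.65);d=np.array([np.cos(a),np.sin(a)]);n=np.array([-d[1],d[0]])
for c in(t,s):
    P=pts(c).reshape(-1,3);r=P[:,:2]-O;x=r@d;y=r@n
    k=(abs(y)<35)&(x>-170)&(x<220)&(P[:,2]>9)&(P[:,2]<60)
    print(k.sum(),"xrange",np.percentile(x[k],[0.3,99.7]))
    for lo,hi in((-105,-60),(-55,-10),(12,24),(28,60),(66,140),(150,185)):
        q=k&(x>lo)&(x<hi);print(lo,"y range",np.percentile(y[q],[1,99]),"ymean",y[q].mean(),"top",np.percentile(P[q,2],95), q.sum())
# V rests: tops of notches
for nm,c,w in(("a top",t,(203,243,160,205)),("b top",t,(245,285,170,215)),("a scene",s,(370,405,165,200)),):
    P=pts(c);z=P[...,2];q=P[w[2]:w[3],w[0]:w[1]].reshape(-1,3)
    h=q[(q[:,2]>38)&(q[:,2]<65)];print(nm,len(h));
    b=q[(q[:,2]>8)&(q[:,2]<65)];print(" rect",cv2.minAreaRect(b[:,:2].astype(np.float32)),"high rect",cv2.minAreaRect(h[:,:2].astype(np.float32)))
    print(h[np.argsort(h[:,0])][:,:3].round(0).tolist())
# rest a base corners (7x, offset 195,145), top of base ~ 10
for u,v in((152,378),(282,355),(267,290)): print("corner",ray(t,195+u/7,145+v/7,10))
q=pts(t)[180:225,120:180].reshape(-1,3);q=q[(q[:,2]>60)&(q[:,2]<170)];print("stag",q.min(0),q.max(0),q.mean(0))
E
python3 m4.py
```

```text
1009 xrange [-137.4  190.5]
-105 y range [-13.1  12.5] ymean 0.6199779142315374 top 49.56701230015519 157
-55 y range [-13.   12.5] ymean 0.6813859348339902 top 45.05300599036804 165
12 y range [-14.8  14.4] ymean 0.05589394737959046 top 37.47559163805153 49
28 y range [-17.7  16.5] ymean 0.3182453058091902 top 40.41893576582993 151
66 y range [-10.9  10.2] ymean 0.12373266069786162 top 32.11639107098851 215
150 y range [-7.  10.8] ymean 0.19599215597548794 top 27.453263349666884 58
675 xrange [-141.1  187.5]
-105 y range [-12.3  14.3] ymean -2.9005409003064764 top 49.68206381242314 156
-55 y range [-12.5  10.5] ymean -4.006669251162951 top 45.76443611539927 122
12 y range [-14.   13.6] ymean -3.5880779438189876 top 38.70360180019833 24
28 y range [-15.   14.6] ymean -3.8738829369357313 top 40.58708937339998 81
66 y range [-9.8 11.8] ymean -1.1797068960972277 top 33.29602816356043 100
150 y range [-3.7  9.4] ymean 2.44248207164232 top 27.866794608748954 25
a top 139
 rect ((621.0860595703125, 280.54803466796875), (108.8700942993164, 70.0429916381836), 13.090521812438965) high rect ((
[... 14260 characters left out ...]
.0], [638.0, 299.0, 49.0], [638.0, 267.0, 54.0], [639.0, 272.0, 44.0], [639.0, 275.0, 51.0], [640.0, 299.0, 42.0], [640.0, 306.0, 52.0], [640.0, 307.0, 48.0], [641.0, 266.0, 39.0], [642.0, 284.0, 41.0], [642.0, 283.0, 45.0], [642.0, 269.0, 51.0], [642.0, 265.0, 44.0], [643.0, 278.0, 43.0], [643.0, 278.0, 39.0], [643.0, 268.0, 43.0], [643.0, 299.0, 52.0], [644.0, 276.0, 49.0], [644.0, 276.0, 53.0], [644.0, 286.0, 41.0], [644.0, 272.0, 38.0], [645.0, 271.0, 44.0], [645.0, 270.0, 52.0], [646.0, 270.0, 49.0], [650.0, 263.0, 45.0], [733.0, 254.0, 40.0]]
corner [559.1 303.4  10. ]
corner [569.8 251.9  10. ]
corner [596.4 259.4  10. ]
stag [492.  412.2  60.1] [570.9 504.7 150.7] [532.  455.8  98.2]
```

```bash
python3 -m crank '[[0,-4.4,-1.7,0,0],[0,-4.4,-1.7,0,0],[0,-4.4,-1.7,0,0],[0,-4.4,-1.7,0,0],[0,-4.4,-1.7,0,0],[0,-4.4,-1.7,0,0],[0,-4.4,-1.7,0,0],[0,-4.4,-1.7,0,0]]' 60
python3 -m crank '[[0,-1.2,-4.7,0,0],[0,-1.2,-4.7,0,0],[0,-1.2,-4.7,0,0],[0,-1.2,-4.7,0,0],[0,-1.2,-4.7,0,0],[0,-1.2,-4.7,0,0],[0,-1.2,-4.7,0,0],[0,-1.2,-4.7,0,0],[0,-1.2,-4.7,0,0],[0,-1.2,-4.7,0,0]]'
python3 -m crank '[[0,0,0,1,0.17],[0,0,0,1,0.17],[0,0,0,1,0.17],[0,0,0,1,0.17],[0,0,0,1,0.17],[0,0,0,1,0.17],[0,0,0,1,0.108],[0,0,0,0,0]]'
```

```text
clock: 1.1
ee_pos: [452.0, 398.5, 236.4]
tcp_rot: [0.111, 0.994, -0.0, -0.0]
contact_force: [0.5, 1.3, -0.3]
gripper_width: 94.9
clock: 2.35
ee_pos: [464.4, -86.9, 236.6]
tcp_rot: [0.111, 0.994, 0.0, -0.0]
contact_force: [0.0, -0.3, 0.8]
gripper_width: 95.3
clock: 3.35
ee_pos: [464.3, -85.2, 166.0]
tcp_rot: [0.625, 0.781, -0.0, -0.001]
contact_force: [0.9, -0.2, 0.3]
gripper_width: 95.3
```

```bash
python3 -m crank '[[0,-0.24,-0.19,3,0],[0,0,0,3,0],[0,0,0,3,0],[0,0,0,2.5,0],[0,0,0,1.2,0],[0,0,0,1.2,0],[0,0,0,0,0]]'
python3 - <<'E'
from h import *
t=snap("top",1);s=snap("scene",1);crop(s,240,140,110,90,7,"pics/s1.png");crop(t,300,200,110,80,7,"pics/t1.png")
E
```

```text
clock: 4.22
ee_pos: [463.2, -88.0, 27.4]
tcp_rot: [0.625, 0.781, -0.0, -0.0]
contact_force: [0.0, 0.8, -0.1]
gripper_width: 95.4
```

View pics/s1.png

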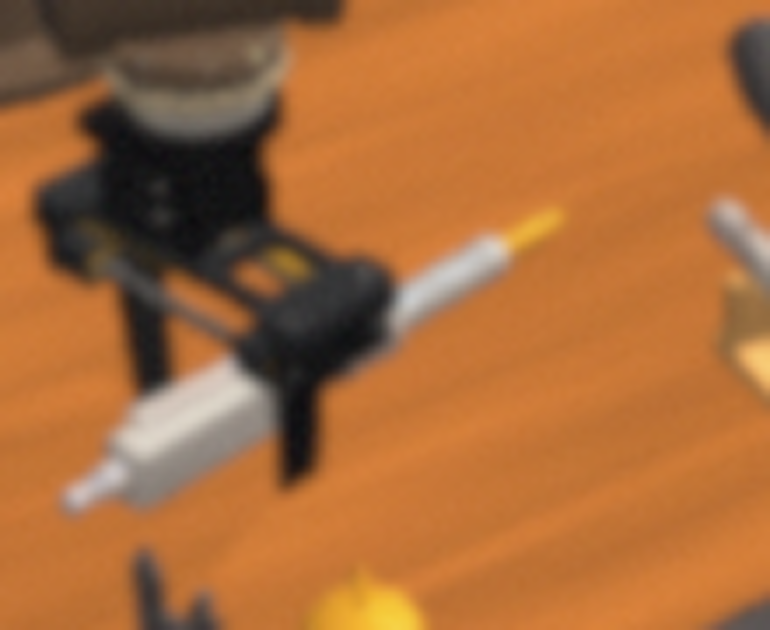

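View pics/t1.png

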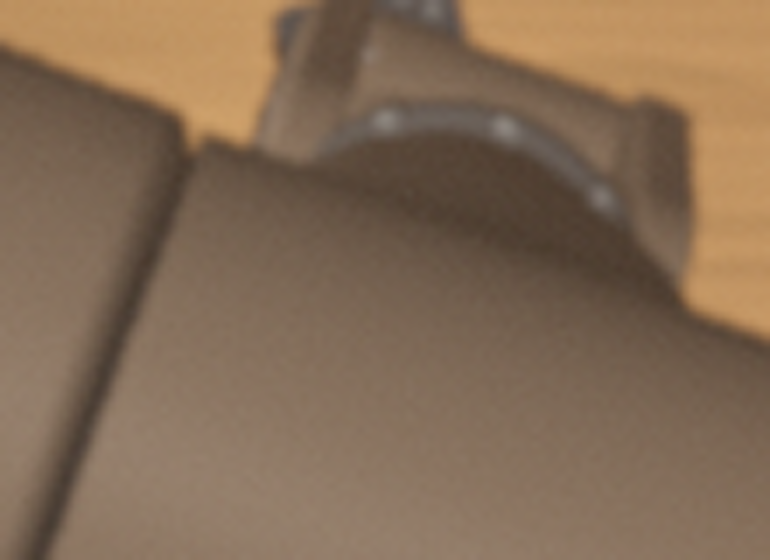

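The scene view shows the fingers straddling the handle, with the near fingertip at crop (295,480). The top view is blocked by the arm. I'll close now.

```bash
python3 -m crank '[[1,0,0,0,0],[1,0,0,0,0],[1,0,0,0,0],[1,0,0,0,0],[1,0,0,0,0],[1,0,0,0,0],[1,0,0,0,0],[1,0,0,0,0]]' 60
```

```text
clock: 5.32
ee_pos: [462.9, -88.0, 27.6]
tcp_rot: [0.625, 0.781, -0.0, -0.0]
contact_force: [-2.3, -2.0, 1.3]
gripper_width: 25.9
```

```bash
python3 -m crank '[[1,0,0,-1,0],[1,0,0,-2,0],[1,0,0,-3,0],[1,0,0,-3,0],[1,0,0,-3,0],[1,0,0,-2,0],[1,0,0,0,0]]'
python3 - <<'E'
from h import *
np.set_printoptions(precision=1,suppress=True)
s=snap("scene",2);crop(s,240,100,120,100,6.5,"pics/s2.png")
P=pts(s).reshape(-1,3)
O=np.array([453.8,-47]);a=np.radians(102.65);d=np.array([np.cos(a),np.sin(a)]);n=np.array([-d[1],d[0]])
r=P[:,:2]-O;x=r@d;y=r@n
for lo,hi in((-145,-112),(-105,-80),(-75,-60),(28,60),(68,100),(100,140),(150,185)):
    q=(x>lo)&(x<hi)&(abs(y)<20)&(P[:,2]>100)&(P[:,2]<185);print(lo,hi,q.sum(),np.percentile(P[q,2],[5,50,95]) if q.sum() else "")
E
```

```text
clock: 6.2
ee_pos: [463.5, -88.0, 168.8]
tcp_rot: [0.625, 0.781, 0.0, 0.001]
contact_force: [-0.1, 0.5, -7.7]
gripper_width: 25.9
-145 -112 37 [160.1 167.4 171.8]
-105 -80 98 [148.4 170.3 181.1]
-75 -60 46 [145.9 170.4 181.1]
28 60 41 [153.9 165.1 173.4]
68 100 45 [157.  167.7 174.1]
100 140 61 [156.  168.1 173.1]
150 185 25 [157.7 164.5 170. ]
```

View pics/s2.png

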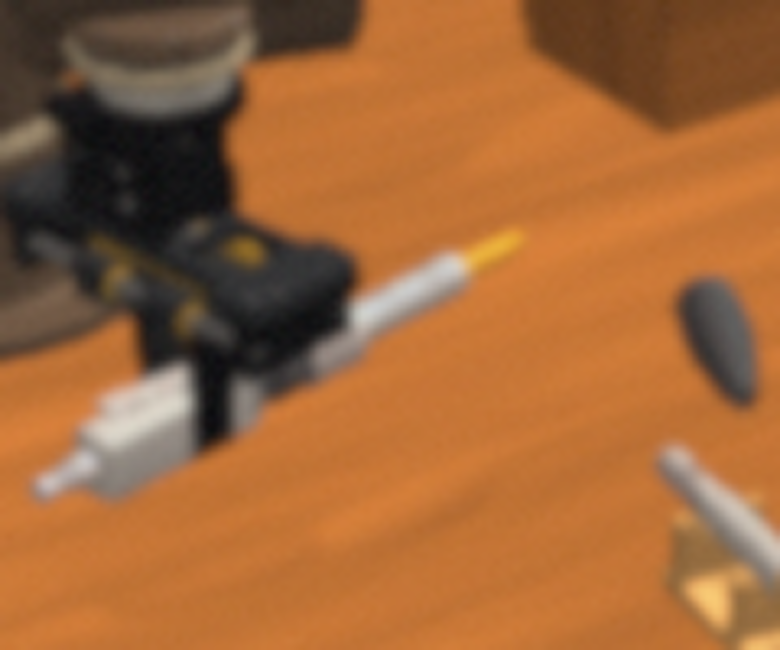

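```bash
python3 -m crank '[[1,0,0,0,0.0777],[1,-3.06,2.57,0,0],[1,-3.06,2.57,0,0],[1,-3.06,2.57,0,0],[1,-3.06,2.57,0,0],[1,-3.06,2.57,0,0],[1,-3.06,2.57,0,0],[1,0,0,0,0]]'
python3 - <<'E'
from h import *
s=snap("scene",3);t=snap("top",3);crop(s,200,120,130,160,4,"pics/s3.png");crop(t,350,110,110,110,5,"pics/t3.png")
E
```

```text
clock: 7.25
ee_pos: [642.8, -249.2, 164.7]
tcp_rot: [0.655, 0.756, -0.0, -0.001]
contact_force: [-0.9, 0.6, -8.2]
gripper_width: 25.6
```

View pics/s3.png

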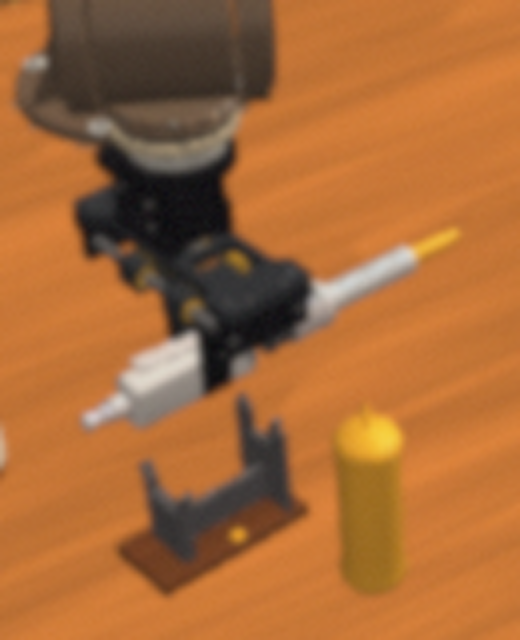

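View pics/t3.png

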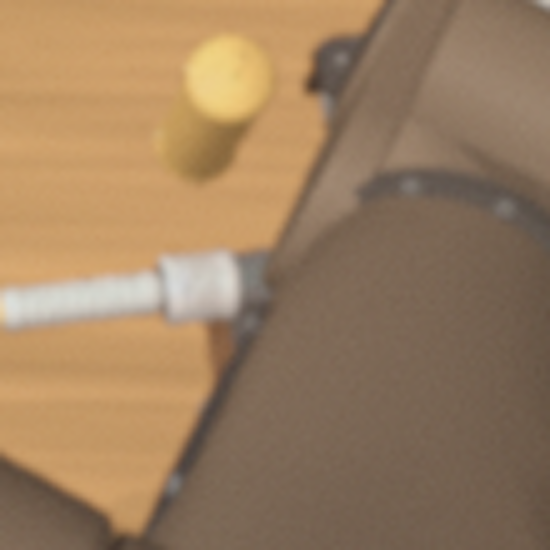

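```bash
cat > m5.py <<'E'
from h import *
np.set_printoptions(precision=2,suppress=True)
t=load("top",3);h=157.7
hsv=cv2.cvtColor(t["image"],cv2.COLOR_RGB2HSV)
m=(hsv[...,1]<60)&(hsv[...,2]>140);m[:158]=0;m[178:]=0;m[:,:349]=0;m[:,400:]=0
cols=[]
for u in range(344,400):
    v=np.nonzero(m[:,u])[0]
    if len(v)>3: cols.append((u,v.mean(),len(v)))
print([(c[0],c[2]) for c in cols])
yaw=np.radians(98.2);d=np.array([np.cos(yaw),np.sin(yaw)]);n=np.array([-d[1],d[0]])
W=np.array([ray(t,u,v,h)[:2] for u,v,l in cols]);
l=cv2.fitLine(W.astype(np.float32),cv2.DIST_HUBER,0,.01,.01).ravel();print("yaw",np.degrees(np.arctan2(abs(l[1]),l[0]*np.sign(l[1]))))
O=np.array([636.4,-204.2]) # fork per top camera
for O in (np.array([636.4,-204.2]),):
    r=W-O
    for a,b in zip(r@d,r@n): print("(%.0f,%.1f)"%(a,b),end=" ")
E
python3 m5.py
```

```text
[(350, 4), (351, 7), (352, 8), (353, 8), (354, 7), (355, 8), (356, 8), (357, 8), (358, 8), (359, 8), (360, 8), (361, 8), (362, 7), (363, 8), (364, 8), (365, 8), (366, 8), (367, 8), (368, 8), (369, 8), (370, 8), (371, 8), (372, 8), (373, 8), (374, 8), (375, 8), (376, 8), (377, 8), (378, 9), (379, 9), (380, 8), (381, 8), (382, 11), (383, 13), (384, 13), (385, 13), (386, 13), (387, 13), (388, 13), (389, 13), (390, 13), (391, 13), (392, 13), (393, 14), (394, 14), (395, 14), (396, 12), (397, 11), (398, 5)]
yaw 98.14868
(144,-4.1) (142,0.0) (139,1.6) (137,1.9) (134,0.9) (132,-0.1) (129,0.2) (126,0.5) (124,0.8) (121,1.1) (119,1.4) (116,1.7) (114,0.7) (111,-0.3) (108,-0.0) (106,0.3) (103,0.6) (101,0.9) (98,1.2) (96,1.4) (93,1.7) (90,-0.6) (88,-0.3) (85,0.0) (83,0.3) (80,0.6) (78,0.9) (75,1.2) (72,0.2) (70,0.5) (67,-0.5) (64,-0.2) (61,-3.8) (59,-0.9) (57,-0.6) (54,-0.3) (52,-0.0) (49,0.3) (47,0.6) (44,0.8) (41,1.1) (39,1.4) (36,1.7) (34,0.7) (31,1.0) (28,1.3) (26,1.6) (23,0.6) (21,0.9)
```

```bash
python3 -m crank '[[1,0.05,-0.03,2,0],[1,0,0,2,0],[1,0,0,1.2,0],[1,0,0,0.6,0],[1,0,0,0,0]]'
```

```text
clock: 7.98
ee_pos: [641.7, -247.2, 109.5]
tcp_rot: [0.655, 0.756, -0.0, -0.0]
contact_force: [0.4, -1.5, -7.3]
gripper_width: 25.5
```

```bash
python3 -m crank '[[1,0,0,0.6,0],[1,0,0,0.6,0],[1,0,0,0.6,0],[1,0,0,0,0]]'
```

```text
clock: 8.48
ee_pos: [641.6, -247.3, 91.0]
tcp_rot: [0.655, 0.756, -0.0, -0.0]
contact_force: [-0.3, -1.6, -8.2]
gripper_width: 25.5
```

```bash
python3 - <<'E'
from h import *
s=snap("scene",4);t=snap("top",4);crop(s,200,150,130,130,5.5,"pics/s4.png");crop(t,350,110,110,110,5,"pics/t4.png")
E
```

```text
(no output)
```

View pics/s4.png

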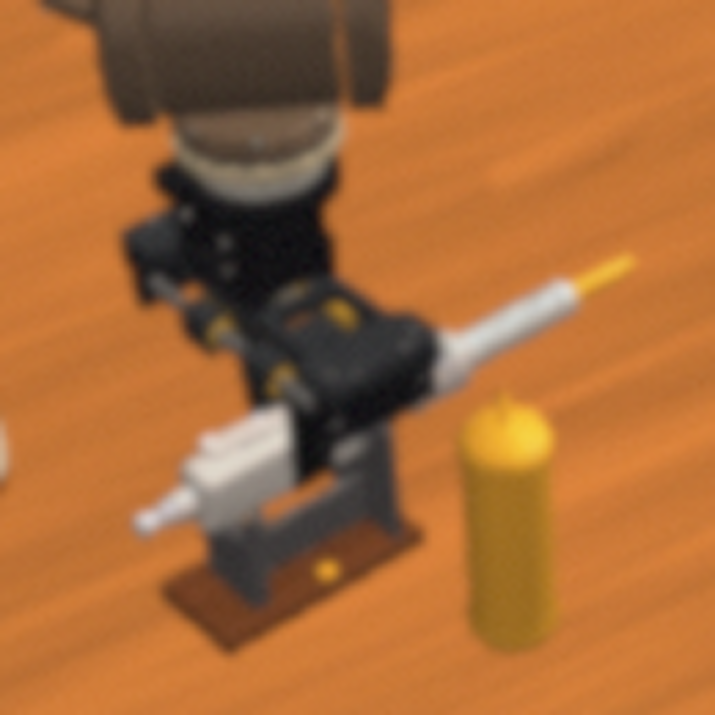

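View pics/t4.png

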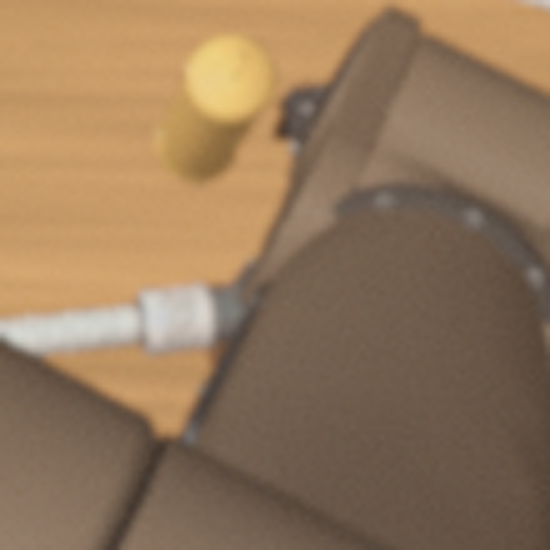

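The scene view shows the gun entering the fork (plate at crop (380,470)) and the saddle (230,540), with no contact force yet. The shell at (510,430) is clear. I'll continue down slowly.

```bash
python3 -m crank '[[1,0,0,0.3,0],[1,0,0,0.3,0],[1,0,0,0,0]]'; python3 -m crank '[[1,0,0,0.2,0],[1,0,0,0,0]]'
```

```text
clock: 8.95
ee_pos: [641.7, -247.3, 85.3]
tcp_rot: [0.655, 0.756, -0.0, -0.0]
contact_force: [0.4, -2.0, -7.9]
gripper_width: 25.3
clock: 9.2
ee_pos: [641.7, -247.3, 83.5]
tcp_rot: [0.655, 0.756, 0.0, -0.0]
contact_force: [0.5, -1.9, -8.5]
gripper_width: 25.7
```

```bash
python3 -m crank '[[1,0,0,0.15,0],[1,0,0,0,0]]'; python3 -m crank '[[1,0,0,0.1,0],[1,0,0,0,0]]'
```

```text
clock: 9.45
ee_pos: [641.9, -247.4, 82.5]
tcp_rot: [0.655, 0.756, 0.0, 0.0]
contact_force: [-0.4, -0.5, -1.7]
gripper_width: 25.3
clock: 9.7
ee_pos: [641.9, -247.3, 82.5]
tcp_rot: [0.655, 0.756, 0.0, 0.0]
contact_force: [-4.3, 2.1, 6.8]
gripper_width: 25.5
```

```bash
python3 -m crank '[[0.4,0,0,0,0],[0.4,0,0,0,0],[0.4,0,0,0,0],[0.4,0,0,0,0]]'; python3 -m crank '[[0.4,0,0,-2,0],[0.4,0,0,-3,0],[0.4,0,0,-4,0],[0.4,0,0,-2,0],[0.4,0,0,0,0]]'
python3 - <<'E'
from h import *
s=snap("scene",5);t=snap("top",5);crop(s,200,150,130,130,5.5,"pics/s5.png");crop(t,350,110,110,110,5,"pics/t5.png")
E
```

```text
clock: 10.2
ee_pos: [641.8, -247.2, 81.0]
tcp_rot: [0.655, 0.756, 0.0, -0.0]
contact_force: [0.4, -0.3, 0.6]
gripper_width: 56.2
clock: 10.82
ee_pos: [642.3, -247.5, 193.9]
tcp_rot: [0.655, 0.756, 0.001, 0.002]
contact_force: [-0.0, -0.2, -0.5]
gripper_width: 57.1
```

View pics/s5.png

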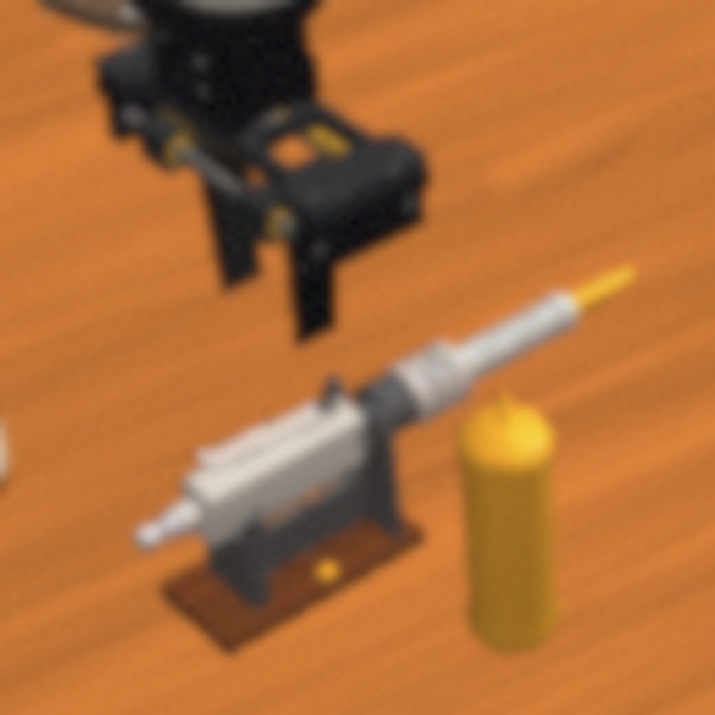

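View pics/t5.png

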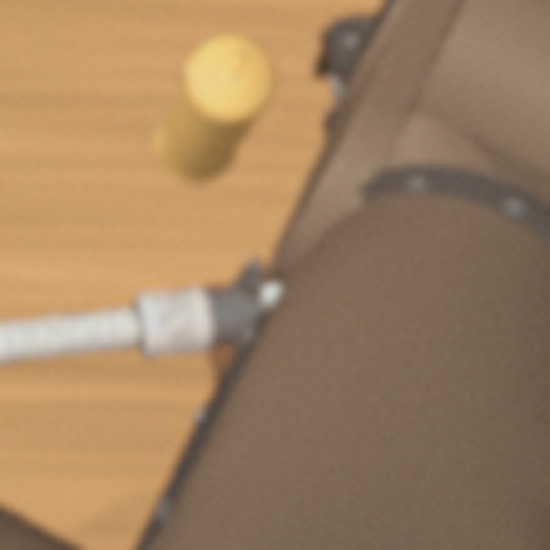

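```bash
python3 -m crank '[[0.4,3,-0.04,0,0],[0.4,3.05,0,0,0],[0.4,3,0,0,0],[0.4,0,0,3,0],[0.4,0,0,3,0],[0.4,0,0,2,0],[0.4,0,0,1,0],[0.4,0,0,0,0]]' 45
python3 - <<'E'
from h import *
s=snap("scene",6);t=snap("top",6);crop(s,200,150,130,130,5.5,"pics/s6.png");crop(t,350,110,110,110,5,"pics/t6.png")
E
```

```text
clock: 11.92
ee_pos: [628.1, -157.7, 100.2]
tcp_rot: [0.655, 0.756, -0.0, -0.001]
contact_force: [0.4, -0.6, 1.7]
gripper_width: 57.1
```

View pics/s6.png

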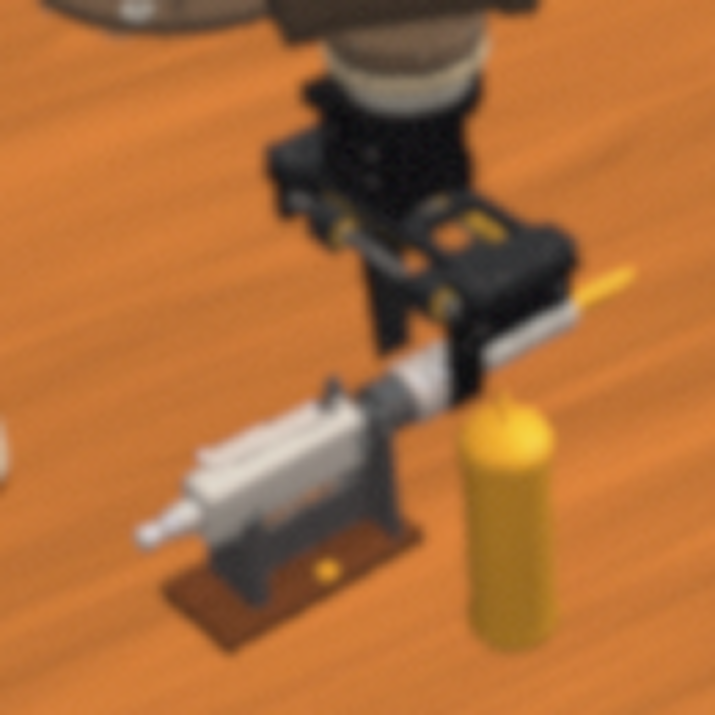

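View pics/t6.png

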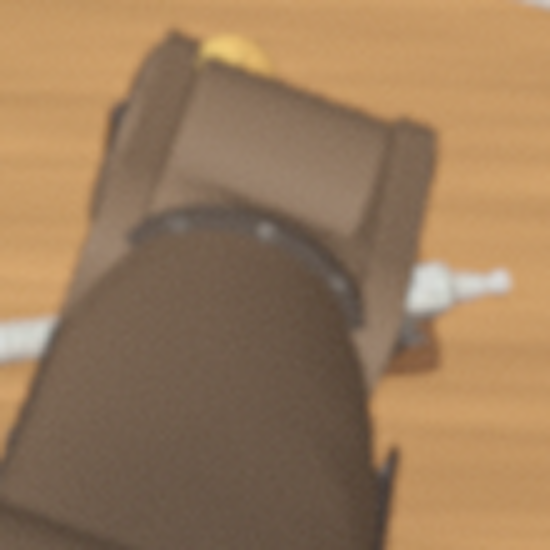

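```bash
python3 -m crank '[[0.4,0,0,0.7,0],[0.4,0,0,0.7,0],[0.4,0,0,0,0]]'; python3 -m crank '[[1,0,0,0,0],[1,0,0,0,0],[1,0,0,0,0],[1,0,0,0,0],[1,0,0,0,0]]' 45
```

```text
clock: 12.4
ee_pos: [628.1, -157.7, 86.5]
tcp_rot: [0.655, 0.756, -0.0, -0.0]
contact_force: [0.2, -0.3, 0.2]
gripper_width: 56.9
clock: 13.02
ee_pos: [628.6, -157.8, 87.2]
tcp_rot: [0.655, 0.756, 0.0, 0.0]
contact_force: [0.9, 0.6, 0.7]
gripper_width: 36.1
```

Gripped at 36.1 mm, which matches the sleeve. Now I'll draw it back.

```bash
python3 -m crank '[[1,-0.3,0,0,0],[1,-0.3,0,0,0],[1,0,0,0,0]]';python3 -m crank '[[1,-0.3,0,0,0],[1,-0.3,0,0,0],[1,0,0,0,0]]'
```

```text
clock: 13.4
ee_pos: [629.1, -163.2, 87.2]
tcp_rot: [0.655, 0.756, 0.0, -0.001]
contact_force: [-1.1, 4.6, 4.0]
gripper_width: 35.7
clock: 13.78
ee_pos: [629.9, -168.6, 87.2]
tcp_rot: [0.655, 0.756, 0.0, -0.001]
contact_force: [-0.8, 8.9, 4.9]
gripper_width: 35.6
```

```bash
python3 -m crank '[[1,-0.3,0,0,0],[1,0,0,0,0]]';python3 -m crank '[[1,-0.2,0,0,0],[1,0,0,0,0]]';python3 -m crank '[[1,-0.2,0,0,0],[1,0,0,0,0]]'
```

```text
clock: 14.02
ee_pos: [630.3, -171.3, 87.2]
tcp_rot: [0.655, 0.756, 0.0, -0.001]
contact_force: [-0.1, 10.8, 4.9]
gripper_width: 35.8
clock: 14.28
ee_pos: [630.5, -173.0, 87.2]
tcp_rot: [0.655, 0.756, 0.001, -0.001]
contact_force: [-1.1, 11.6, 4.5]
gripper_width: 35.6
clock: 14.52
ee_pos: [630.8, -174.8, 87.2]
tcp_rot: [0.655, 0.756, 0.001, -0.001]
contact_force: [-0.3, 13.5, 5.7]
gripper_width: 35.4
```

```bash
python3 -m crank '[[1,-0.2,0,0,0],[1,0,0,0,0]]';python3 -m crank '[[1,-0.15,0,0,0],[1,0,0,0,0]]'
```

```text
clock: 14.78
ee_pos: [630.9, -175.6, 87.2]
tcp_rot: [0.655, 0.756, 0.001, -0.002]
contact_force: [-2.2, 19.7, 7.5]
gripper_width: 35.7
clock: 15.02
ee_pos: [630.9, -175.8, 87.2]
tcp_rot: [0.655, 0.756, 0.001, -0.003]
contact_force: [-2.2, 27.7, 9.1]
gripper_width: 35.9
```

```bash
python3 - <<'E'
from h import *
s=snap("scene",7);crop(s,200,150,130,130,5.5,"pics/s7.png")
a,b=load("scene",6)["image"],s["image"]
def tip(im):
    h=cv2.cvtColor(im,cv2.COLOR_RGB2HSV)[190:220,295:325]
    m=(h[...,0]>19)&(h[...,0]<32)&(h[...,1]>150)&(h[...,2]>170)
    v,u=np.nonzero(m);return u.max()+295 if len(u) else None,v.min()+190 if len(v) else None,len(u)
print(tip(a),tip(b))
E
```

```text
(np.int64(313), np.int64(200), 14) (np.int64(314), np.int64(202), 14)
```

View pics/s7.png

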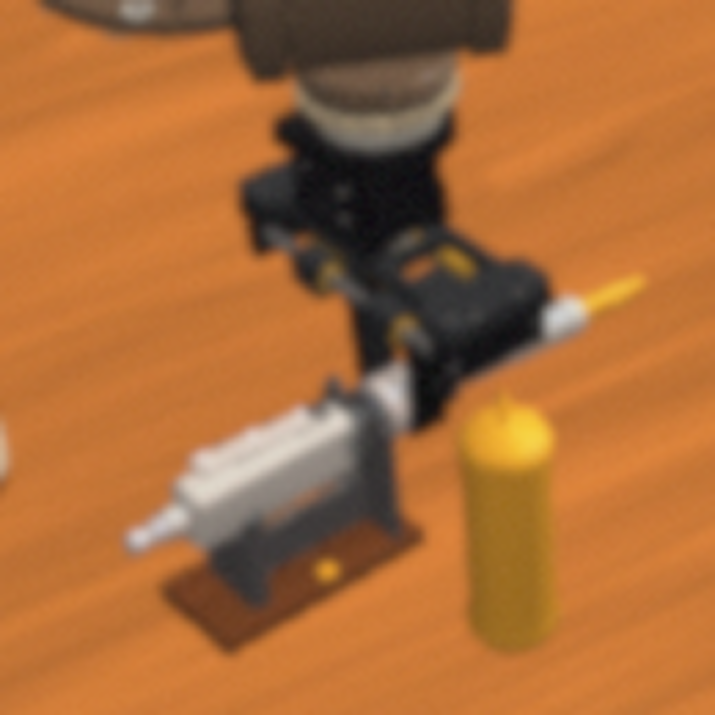

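```bash
python3 -m crank '[[1,0.2,0,0,0],[1,0,0,0,0]]'; python3 -m crank '[[0.4,0,0,0,0],[0.4,0,0,0,0],[0.4,0,0,0,0],[0.4,0,0,0,0]]'; python3 -m crank '[[0.4,0,0,-2,0],[0.4,0,0,-3,0],[0.4,0,0,-3,0],[0.4,-4,0,-1,0],[0.4,-4,0,0,0],[0.4,0,0,0,0]]'
python3 - <<'E'
from h import *
s=snap("scene",8);t=snap("top",8);crop(s,200,150,130,130,5.5,"pics/s8.png");crop(t,350,110,110,110,5,"pics/t8.png")
E
```

```text
clock: 15.32
ee_pos: [631.0, -175.6, 87.2]
tcp_rot: [0.655, 0.756, 0.001, -0.002]
contact_force: [-1.0, 15.4, 6.9]
gripper_width: 35.6
clock: 15.82
ee_pos: [631.3, -178.3, 87.1]
tcp_rot: [0.655, 0.756, 0.0, 0.0]
contact_force: [0.4, 0.4, 0.1]
gripper_width: 57.0
clock: 16.58
ee_pos: [642.6, -259.7, 176.9]
tcp_rot: [0.656, 0.755, -0.0, 0.0]
contact_force: [-0.2, -1.3, -0.1]
gripper_width: 57.2
```

View pics/s8.png

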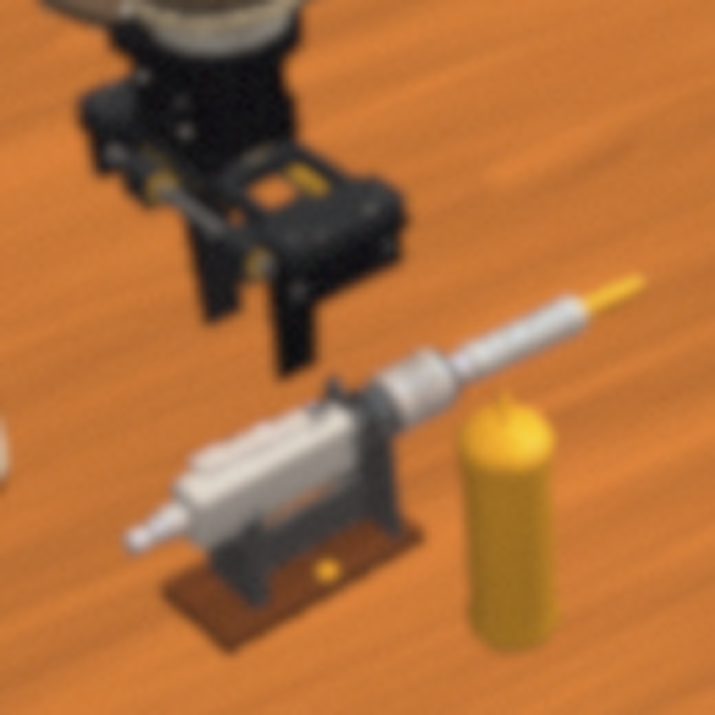

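View pics/t8.png

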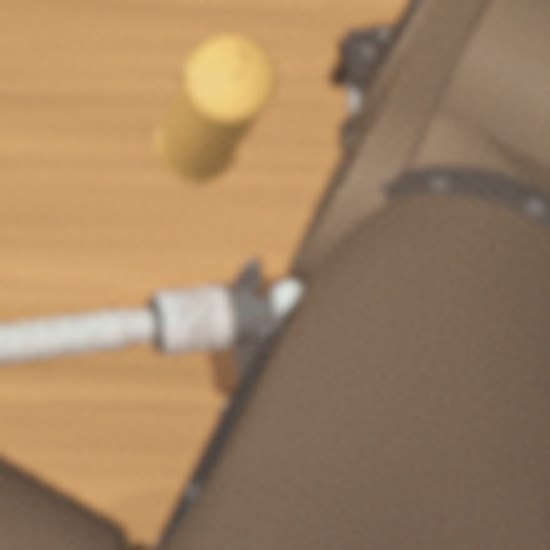

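```bash
cat > m6.py <<'E'
from h import *
np.set_printoptions(precision=1,suppress=True)
import sys
n=sys.argv[1]
O=np.array([636.2,-208.4]);a=np.radians(98.2);d=np.array([np.cos(a),np.sin(a)]);nn=np.array([-d[1],d[0]])
for nm in ("scene","top"):
    s=load(nm,n);P=pts(s).reshape(-1,3);r=P[:,:2]-O;x=r@d;y=r@nn
    k=(abs(y)<25)&(P[:,2]>30)&(P[:,2]<120)&(x>12)
    print(nm,"max x",np.percentile(x[k],99.5))
    for lo in range(10,215,10):
        q=k&(x>=lo)&(x<lo+10)
        if q.sum()>3: print(lo,q.sum(),"top z %.1f"%np.percentile(P[q,2],92),"y %.1f %.1f"%tuple(np.percentile(y[q],[3,97])))
E
python3 m6.py 8
python3 - <<'E'
from h import *
O=np.array([636.2,-208.4]);a=np.radians(98.2);d=np.array([np.cos(a),np.sin(a)])
s=load("scene",8)
# brass tip end & barrel/brass step seen in the scene crop (5.5x, offset 200,150): ray onto z=75 plane
for nm,u,v in(("tip",644,280),("step",583,308),("sleeve front",456,372),):
    for h in (60,68,75):
        p=ray(s,200+u/5.5,150+v/5.5,h);print(nm,h,p.round(1),"gun x %.1f y %.1f"%((p[:2]-O)@d,(p[:2]-O)@np.array([-d[1],d[0]])))
E
```

```text
scene max x 2698.471128185908
10 26 top z 93.2 y -12.5 11.0
20 35 top z 94.4 y -15.1 9.4
30 39 top z 94.3 y -15.6 8.3
40 35 top z 94.0 y -14.8 9.7
50 30 top z 92.6 y -14.2 14.7
60 14 top z 89.0 y -11.1 8.6
70 20 top z 84.3 y -11.1 5.5
80 20 top z 86.1 y -9.0 6.5
90 19 top z 83.4 y -7.3 9.4
100 18 top z 82.9 y -8.9 8.1
110 21 top z 83.6 y -7.8 6.6
120 19 top z 83.5 y -7.5 4.6
130 18 top z 81.5 y -7.6 4.6
140 17 top z 80.4 y -8.9 7.7
150 13 top z 78.0 y -7.6 5.6
160 9 top z 75.0 y -4.0 4.7
170 10 top z 73.8 y -3.3 3.9
180 10 top z 73.8 y -4.2 4.2
190 6 top z 73.2 y -2.2 3.5
top max x 704.9941395120219
10 32 top z 91.7 y -14.1 12.8
20 44 top z 93.8 y -15.2 15.0
30 48 top z 92.9 y -16.1 15.8
40 44 top z 93.3 y -14.4 15.2
50 47 top z 93.1 y -14.6 15.6
60 34 top z 87.2 y -13.4 11.8
70 23 top z 83.4 y -7.7 7.6
80 30 top z 84.4 y -9.4 9.4
90 28 top z 85.2 y -10.5 8.3
100 26 top z 82.5 y -9.1 8.8
110 29 top z 83.1 y -10.6 9.3
120 28 top z 81.5 y -8.5 8.5
130 25 top z 81.1 y -9.9 8.2
140 28 top z 80.9 y -8.9 8.3
150 29 top z 79.9 y -8.5 8.3
160 20 top z 77.7 y -7.5 4.1
170 13 top z 75.6 y -4.1 4.7
180 18 top z 73.0 y -6.5 4.6
190 16 top z 71.1 y -6.0 3.3
200 4 top z 70.0 y -2.3 2.7
tip 60 [601.5   1.2  60. ] gun x 212.4 y 4.4
tip 68 [610.4  -4.8  68. ] gun x 205.2 y -3.5
tip 75 [618.3 -10.1  75. ] gun x 198.9 y -10.5
step 60 [603.7 -42.4  60. ] gun x 168.9 y 8.5
step 68 [612.6 -48.1  68. ] gun x 162.1 y 0.4
step 75 [620.5 -53.   75. ] gun x 156.1 y -6.6
sleeve front 60 [ 612.5 -132.1   60. ] gun x 78.9 y 12.6
sleeve front 68 [ 621.4 -137.    68. ] gun x 72.8 y 4.5
sleeve front 75 [ 629.1 -141.2   75. ] gun x 67.5 y -2.5
```

```bash
python3 -m crank '[[0.4,4.2,0,0,0],[0.4,4.2,0.1,0,0],[0.4,4.2,0,0,0],[0.4,4.2,0,0,0],[0.4,0,0,3,0],[0.4,0,0,3,0],[0.4,0,0,2,0],[0.4,0,0,1.2,0],[0.4,0,0,1,0],[0.4,0,0,0,0]]' 30
```

```text
clock: 17.92
ee_pos: [619.6, -90.6, 74.8]
tcp_rot: [0.655, 0.756, -0.0, -0.0]
contact_force: [0.3, 0.2, 0.5]
gripper_width: 57.0
```

```bash
python3 -m crank '[[1,0,0,0,0],[1,0,0,0,0],[1,0,0,0,0],[1,0,0,0,0],[1,0,0,0,0],[1,0,0,0,0],[1,0,0,0,0]]' 30
python3 - <<'E'
from h import *
s=snap("scene",9);crop(s,200,150,130,130,5.5,"pics/s9.png")
E
```

```text
clock: 18.8
ee_pos: [619.7, -90.8, 75.1]
tcp_rot: [0.655, 0.756, 0.0, -0.0]
contact_force: [-1.5, 0.4, 1.1]
gripper_width: 21.2
```

View pics/s9.png

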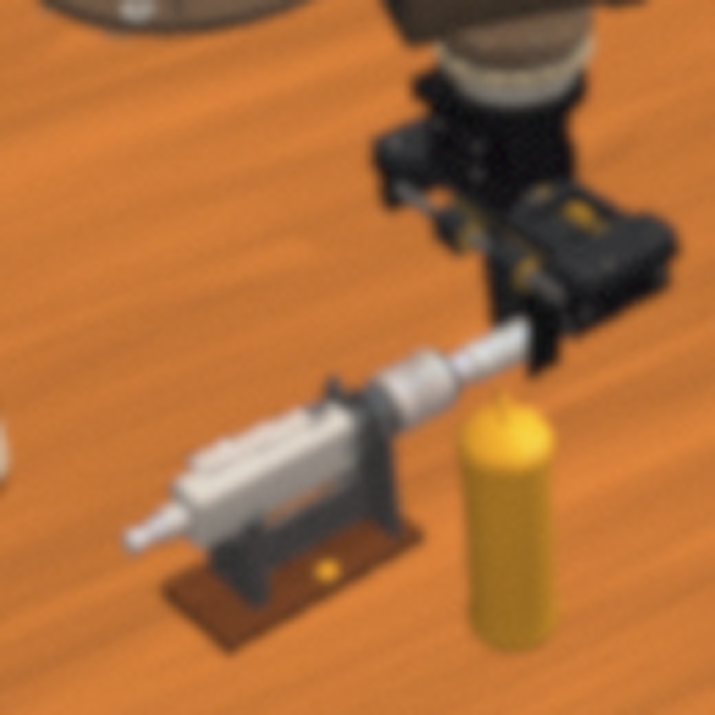

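```bash
python3 -m crank '[[1,0.4,0,0,0],[1,0.5,0,0,0],[1,0.5,0,0,0],[1,0,0,0,0]]';python3 -m crank '[[1,0.5,0,0,0],[1,0.5,0,0,0],[1,0.5,0,0,0],[1,0,0,0,0]]'
```

```text
clock: 19.35
ee_pos: [617.7, -76.4, 75.0]
tcp_rot: [0.655, 0.756, 0.0, -0.0]
contact_force: [0.1, 3.5, -1.3]
gripper_width: 21.2
clock: 19.85
ee_pos: [615.5, -61.6, 75.1]
tcp_rot: [0.654, 0.756, -0.0, -0.0]
contact_force: [-0.2, 0.9, -0.9]
gripper_width: 21.2
```

```bash
python3 -m crank '[[1,0.6,0,0,0],[1,0.8,0,0,0],[1,1,0,0,0],[1,1,0,0,0],[1,0,0,0,0]]'
python3 - <<'E'
from h import *
s=snap("scene",10);t=snap("top",10);crop(s,200,120,160,160,4,"pics/s10.png");crop(t,310,110,150,110,5,"pics/t10.png")
E
```

```text
clock: 20.48
ee_pos: [610.6, -27.5, 75.2]
tcp_rot: [0.654, 0.756, 0.0, -0.0]
contact_force: [0.5, -0.3, -0.7]
gripper_width: 21.0
```

View pics/s10.png

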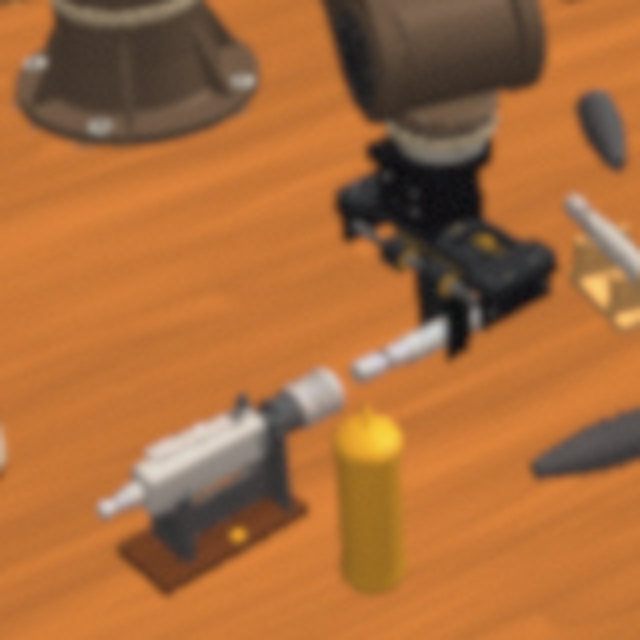

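View pics/t10.png

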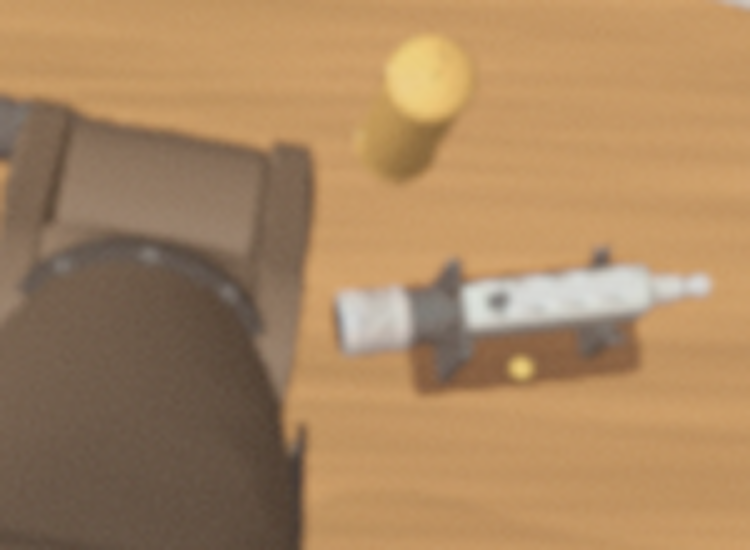

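```bash
python3 -m crank '[[1,0.5,0,-1.5,0],[1,0.5,0,-2.5,0],[1,0,0,-2.5,0],[1,0,0,-1.5,0],[1,0,0,0,0]]'
python3 - <<'E'
from h import *
from station import robot
np.set_printoptions(precision=2,suppress=True)
s=snap("scene",11);crop(s,230,100,150,140,5,"pics/s11.png")
st=robot.sense();print(st["q"],st["ee_pos"])
T=st["ee_pos"];a=np.radians(98.1);d=np.array([np.cos(a),np.sin(a)]);n=np.array([-d[1],d[0]])
P=pts(s).reshape(-1,3);r=P[:,:2]-T[:2];x=r@d;y=r@n
k=(abs(y)<20)&(abs(P[:,2]-T[2])<35)&(abs(x)<120)
for lo in range(-110,110,8):
    q=k&(x>=lo)&(x<lo+8)
    if q.sum()>3: print(lo,q.sum(),"z %.1f %.1f"%tuple(np.percentile(P[q,2],[8,92])),"y %.1f %.1f"%tuple(np.percentile(y[q],[3,97])))
E
```

```text
clock: 21.2
ee_pos: [609.7, -18.7, 156.4]
tcp_rot: [0.655, 0.756, 0.001, 0.001]
contact_force: [-0.6, -0.3, -0.8]
gripper_width: 21.2
[-0.14  0.56  1.68  0.    0.9  -0.28] [609.32 -18.58 155.32]
-94 21 z 154.4 167.6 y -6.5 9.1
-86 12 z 156.1 167.0 y -7.8 3.2
-78 13 z 155.8 167.0 y -6.1 4.2
-70 4 z 159.7 165.4 y -3.4 1.1
-62 21 z 151.7 164.8 y -6.9 10.7
-54 12 z 154.6 164.7 y -6.1 4.2
-46 18 z 150.0 165.0 y -9.6 5.8
-38 17 z 151.2 165.4 y -7.0 7.2
-30 16 z 151.3 164.4 y -10.9 4.4
-22 14 z 155.3 165.6 y -9.7 5.7
-14 65 z 150.1 185.5 y -18.2 18.2
-6 44 z 143.2 185.8 y -19.5 16.4
2 37 z 141.8 180.7 y -19.1 15.2
10 6 z 144.8 179.6 y -16.5 12.1
18 4 z 150.5 157.0 y -8.6 -4.2
26 8 z 145.3 162.5 y -8.9 0.6
```

View pics/s11.png

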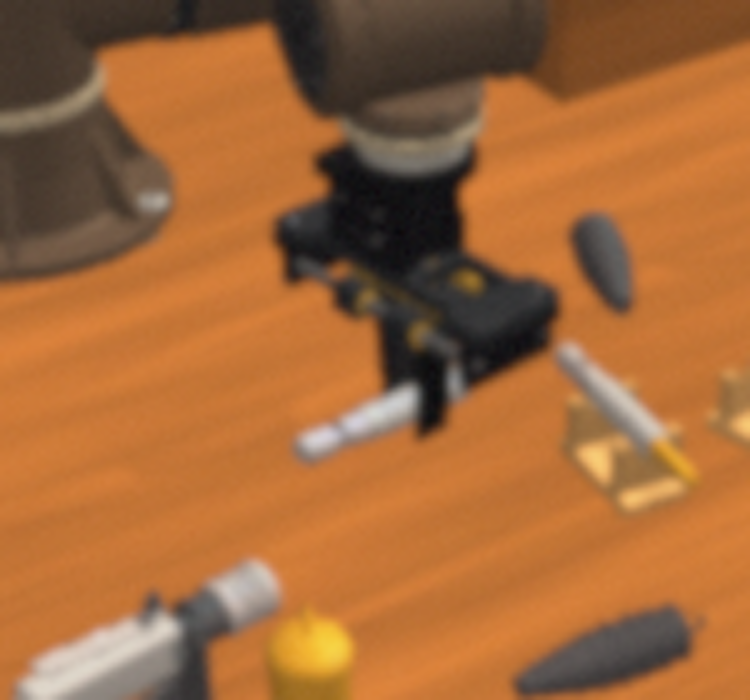

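```bash
python3 -m crank '[[1,3,0.43,0,0],[1,4.5,0.65,0,0],[1,5,0.7,0,0],[1,5,0.7,0,0],[1,5,0.7,0,0],[1,4.5,0.65,0,0],[1,3.26,0.5,0,0],[1,0,0,0,0]]'; python3 -m crank '[[1,0,0,0,0.167],[1,0,0,0,0.167],[1,0,0,0,0.167],[1,0,0,0,0.167],[1,0,0,0,0.167],[1,0,0,0,0.167],[1,0,0,0,0.167],[1,0,0,0,0.167],[1,0,0,0,0.167],[1,0,0,0,0]]'
python3 - <<'E'
from h import *
s=snap("scene",12);t=snap("top",12);crop(s,320,110,110,110,6,"pics/s12.png");crop(t,180,120,120,110,6,"pics/t12.png")
E
```

```text
clock: 22.25
ee_pos: [608.2, 289.0, 153.6]
tcp_rot: [0.654, 0.757, -0.001, -0.001]
contact_force: [-0.1, -1.1, 0.0]
gripper_width: 21.4
clock: 23.5
ee_pos: [608.9, 286.0, 154.4]
tcp_rot: [0.994, 0.105, -0.001, 0.0]
contact_force: [-0.4, 0.7, -0.1]
gripper_width: 21.4
```

View pics/s12.png

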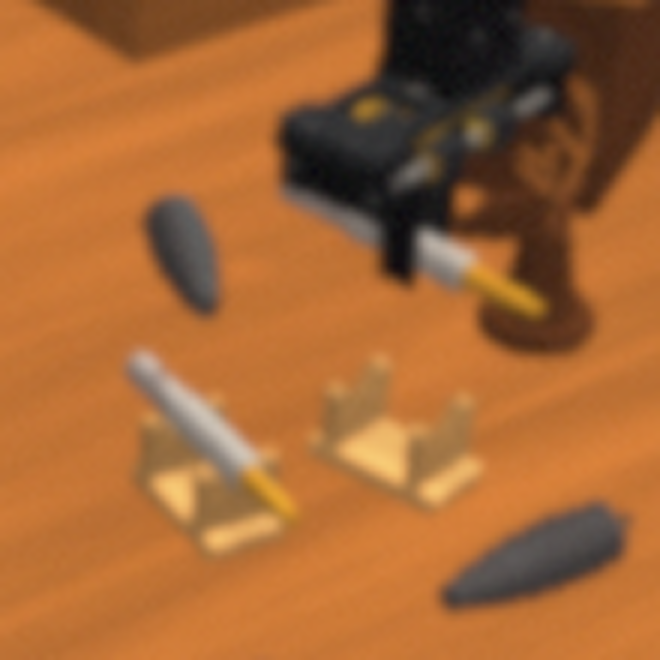

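View pics/t12.png

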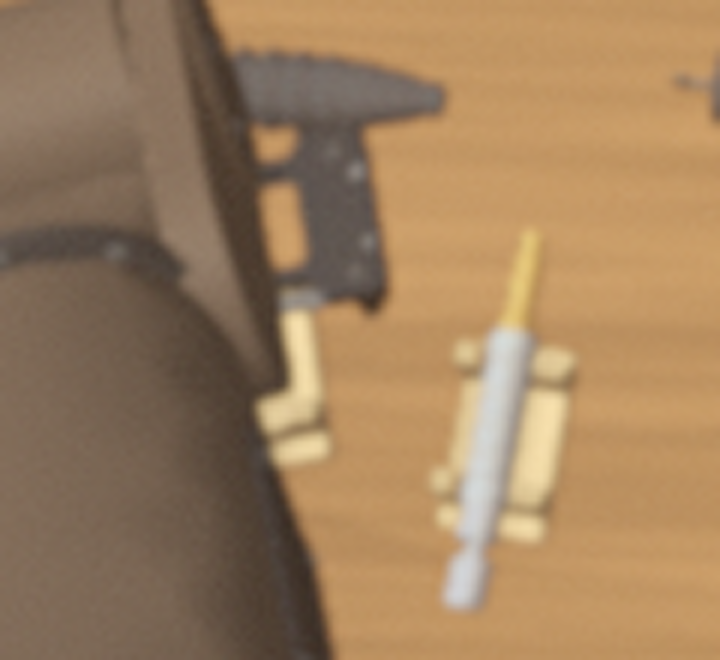

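```bash
python3 - <<'E'
from h import *
from station import robot
np.set_printoptions(precision=1,suppress=True)
T=robot.sense()["ee_pos"];print(T)
s=load("scene",12);a=np.radians(12.06);d=np.array([np.cos(a),np.sin(a),0]);n=np.array([-d[1],d[0],0])
def vp(u,v):
    K=s["K"];r=R.from_quat(s["attitude"]).as_matrix()@np.array([(u-K[0,2])/K[0,0],(v-K[1,2])/K[1,1],1]);o=s["origin"]
    p=o+r*((T-o)@n)/(r@n);return p,(p-T)@d
for nm,u,v in(("tip",547,308),("step",468,276)): print(nm,vp(320+u/6,110+v/6))
P=pts(s).reshape(-1,3);r=P-T;x=r@d;y=r@n
k=(abs(y)<20)&(abs(r[:,2])<30)&(x>15)&(x<110)
for lo in range(15,105,7):
    q=k&(x>=lo)&(x<lo+7)
    if q.sum()>2: print(lo,q.sum(),"z %.1f %.1f"%tuple(np.percentile(P[q,2],[8,92])),"y %.1f %.1f"%tuple(np.percentile(y[q],[3,97])))
E
```

```text
[608.9 286.4 154.6]
tip (array([696.1, 305. , 147.5]), np.float64(89.09999660025655))
step (array([645.5, 294.2, 146.2]), np.float64(37.41147537336359))
15 15 z 147.8 159.6 y -14.7 3.6
22 11 z 149.0 158.7 y -13.3 3.4
29 16 z 144.9 158.9 y -12.2 2.6
36 10 z 143.6 155.2 y -11.0 1.4
43 7 z 146.2 153.9 y -6.2 3.1
50 9 z 146.6 152.9 y -10.6 6.3
57 7 z 144.7 151.8 y -6.8 2.4
64 10 z 141.1 152.8 y -6.3 -0.0
71 3 z 142.7 150.1 y -5.8 1.1
78 6 z 142.5 150.4 y -5.2 1.5
```

```bash
python3 -m crank '[[1,0.15,0,2,0],[1,0,0,2.5,0],[1,0,0,2,0],[1,0,0,1.3,0],[1,0,0,0.6,0],[1,0,0,0,0]]'
python3 - <<'E'
from h import *
s=snap("scene",13);t=snap("top",13);crop(s,320,110,110,110,6,"pics/s13.png");crop(t,180,120,120,110,6,"pics/t13.png")
E
```

```text
clock: 24.35
ee_pos: [610.5, 287.5, 71.1]
tcp_rot: [0.994, 0.105, -0.0, -0.0]
contact_force: [-0.3, -0.1, -1.1]
gripper_width: 21.3
```

View pics/s13.png

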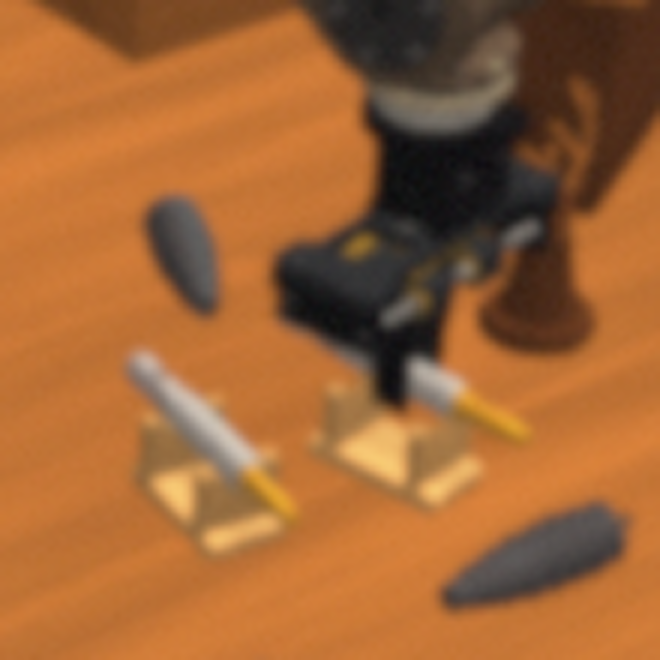

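View pics/t13.png

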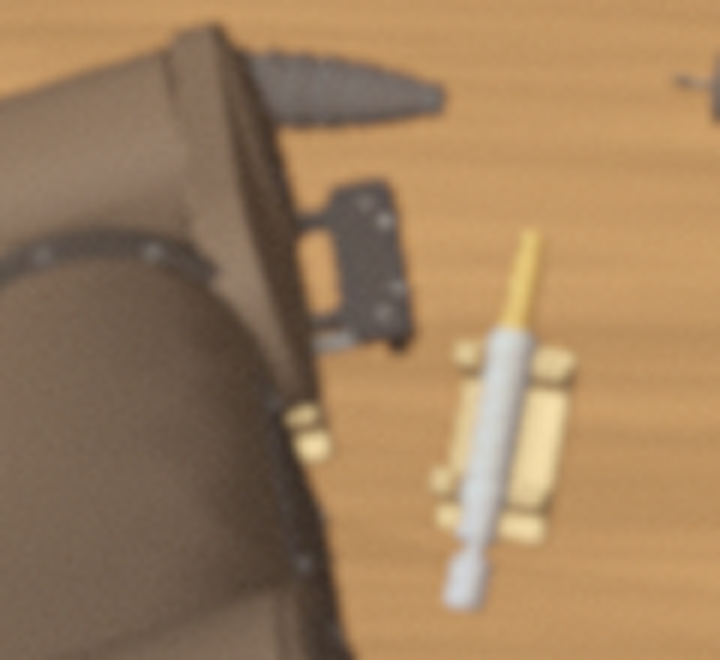

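```bash
python3 -m crank '[[1,0,0,0.7,0],[1,0,0,0.5,0],[1,0,0,0,0]]'; python3 -m crank '[[1,0,0,0.3,0],[1,0,0,0,0]]'; python3 -m crank '[[1,0,0,0.2,0],[1,0,0,0,0]]'
```

```text
clock: 24.82
ee_pos: [610.4, 287.4, 58.8]
tcp_rot: [0.994, 0.105, -0.0, 0.0]
contact_force: [-0.0, 0.4, -0.7]
gripper_width: 21.7
clock: 25.08
ee_pos: [610.6, 287.1, 56.6]
tcp_rot: [0.994, 0.105, 0.0, 0.0]
contact_force: [-1.4, -3.7, 4.9]
gripper_width: 21.5
clock: 25.32
ee_pos: [610.7, 286.9, 55.3]
tcp_rot: [0.994, 0.105, 0.0, 0.0]
contact_force: [-3.0, -5.2, 9.3]
gripper_width: 21.5
```

```bash
python3 -m crank '[[1,0,0.1,-0.1,0],[1,0,0,0,0]]';  python3 -m crank '[[1,0,0.1,0,0],[1,0,0,0,0]]'
```

```text
clock: 25.58
ee_pos: [610.9, 286.5, 55.4]
tcp_rot: [0.994, 0.105, 0.0, -0.0]
contact_force: [-0.3, -0.6, 3.9]
gripper_width: 21.4
clock: 25.82
ee_pos: [610.9, 286.3, 55.4]
tcp_rot: [0.994, 0.105, 0.0, -0.0]
contact_force: [-1.7, 4.9, 3.2]
gripper_width: 21.4
```

```bash
python3 -m crank '[[1,0,-0.1,0.1,0],[1,0,0,0.1,0],[1,0,0,0,0]]'; python3 -m crank '[[1,0,0,0.2,0],[1,0,0,0,0]]'
```

```text
clock: 26.2
ee_pos: [610.8, 286.5, 54.9]
tcp_rot: [0.994, 0.105, 0.001, -0.0]
contact_force: [-5.8, -1.0, 19.1]
gripper_width: 21.2
clock: 26.45
ee_pos: [611.3, 286.7, 54.2]
tcp_rot: [0.994, 0.105, 0.001, -0.0]
contact_force: [-7.8, -2.2, 27.8]
gripper_width: 21.4
```

```bash
python3 - <<'E'
from h import *
s=snap("scene",14);crop(s,340,140,80,70,9,"pics/s14.png")
E
```

```text
(no output)
```

View pics/s14.png

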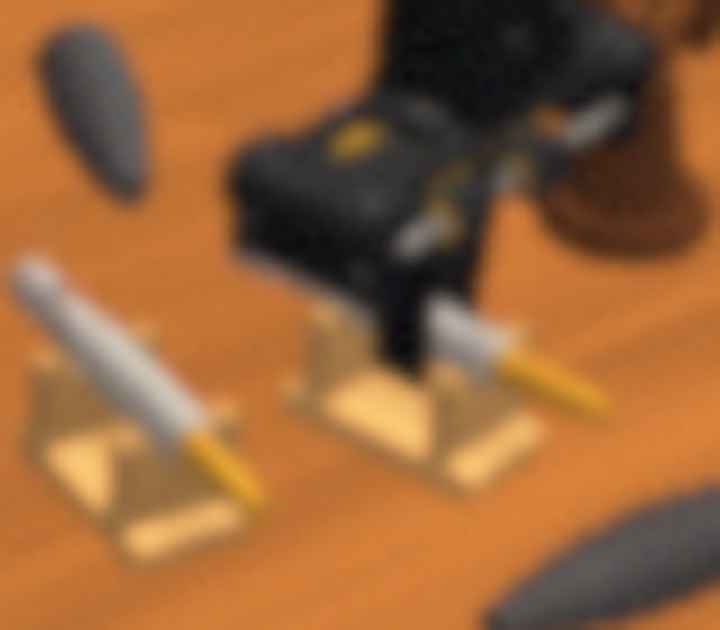

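```bash
python3 -m crank '[[1,0,0,-0.2,0],[1,0,0,0,0]]' 10; python3 -m crank '[[0.7,0,0,0,0],[0.6,0,0,0,0],[0.6,0,0,0,0],[0.5,0,0,0,0],[0.5,0,0,0,0]]'
```

```text
clock: 26.75
ee_pos: [611.2, 286.6, 54.0]
tcp_rot: [0.994, 0.105, 0.001, -0.0]
contact_force: [-0.6, -0.5, 10.5]
gripper_width: 22.2
clock: 27.38
ee_pos: [610.6, 286.5, 53.0]
tcp_rot: [0.994, 0.105, -0.0, -0.0]
contact_force: [-0.0, -0.0, 0.1]
gripper_width: 46.9
```

```bash
python3 - <<'E'
from h import *
s=snap("scene",15);crop(s,340,140,80,70,9,"pics/s15.png")
E
```

```text
(no output)
```

View pics/s15.png

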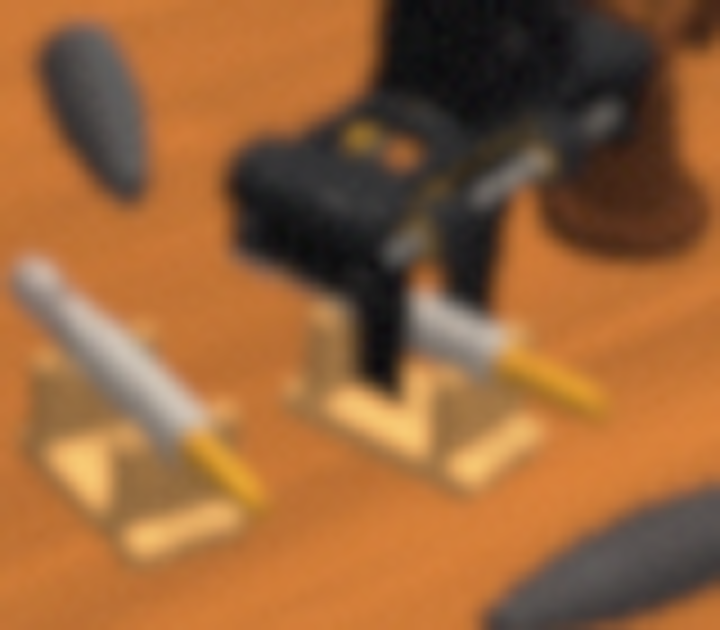

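Released; the lance (step at crop (500,355), tip (605,408)) lies in both notches as far as I can see. I'll raise straight up, move clear, and check.

```bash
python3 -m crank '[[0.5,0,0,-1,0],[0.5,0,0,-3,0],[0.5,0,0,-5,0],[0.5,0,0,-5,0],[0.5,0,0,-4,0],[0.5,-5,0,-2,0],[0.5,-5,0,0,0],[0.5,-5,0,0,0],[0.5,-5,0,0,0],[0.5,0,0,0,0]]'
python3 - <<'E'
from h import *
s=snap("scene",16);t=snap("top",16);crop(s,330,140,90,70,8,"pics/s16.png");crop(t,180,140,120,90,6,"pics/t16.png");crop(s,200,150,130,130,5.5,"pics/s16b.png");crop(t,350,110,110,110,5,"pics/t16b.png")
cv2.imwrite("pics/t16full.png",t["image"][:,:,::-1])
E
```

```text
clock: 28.68
ee_pos: [412.5, 244.0, 254.4]
tcp_rot: [0.994, 0.106, 0.0, -0.0]
contact_force: [0.6, 0.3, 0.8]
gripper_width: 47.6
```

View pics/s16.png

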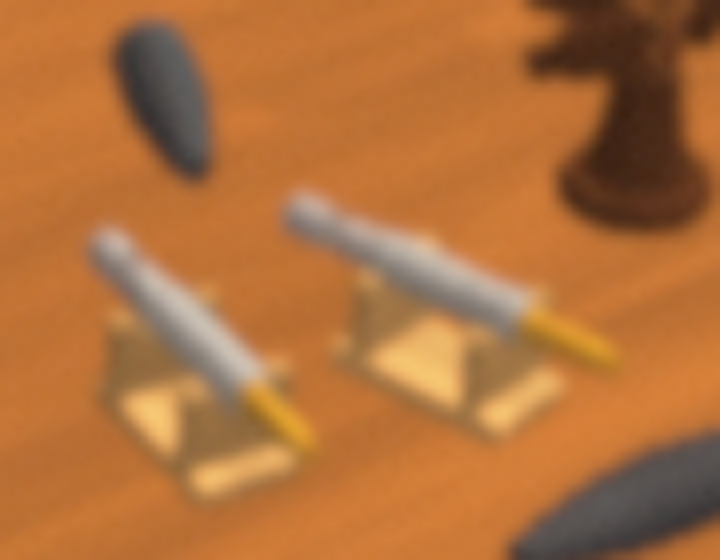

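View pics/t16.png

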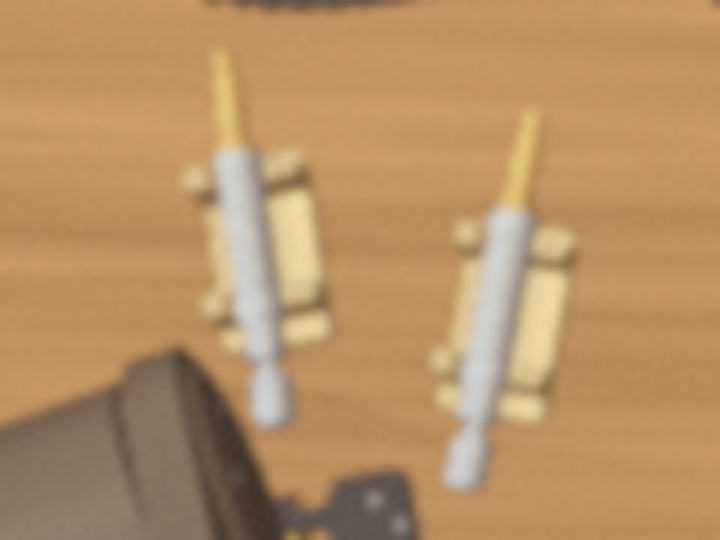

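View pics/s16b.png

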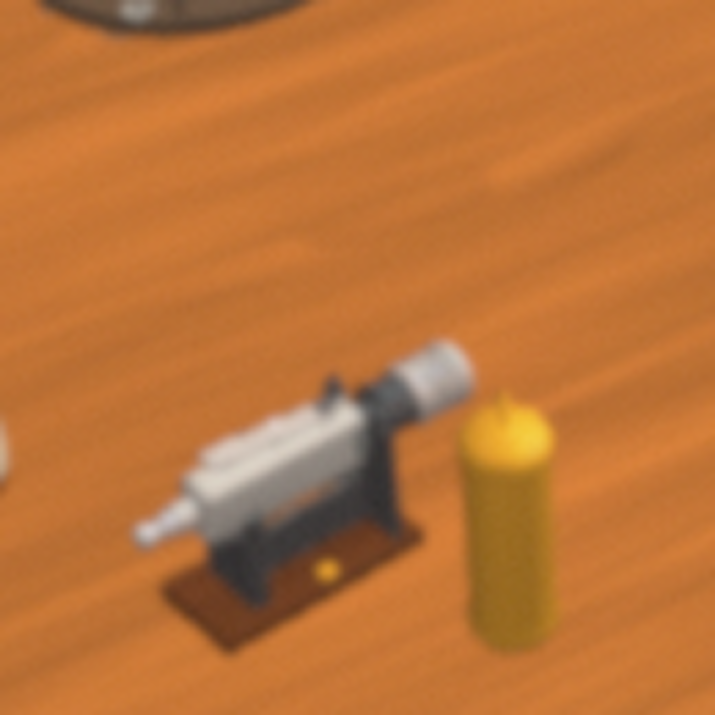

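View pics/t16b.png

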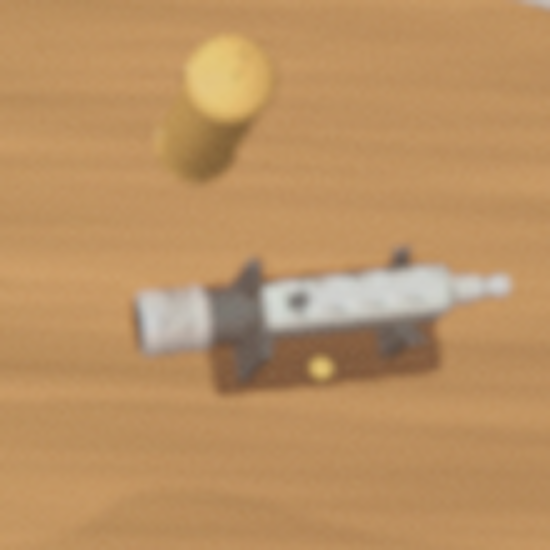

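```bash
python3 - <<'E'
from h import *
from station import robot
for nm in("scene","top"):
    c=load(nm,16);P=pts(c).reshape(-1,3)
    a=np.radians(12);d=np.array([np.cos(a),np.sin(a)]);n=np.array([-d[1],d[0]])
    for O in([610,286.5],):
        r=P[:,:2]-np.array(O);x=r@d;y=r@n
        for lo in range(-95,95,19):
            q=(x>=lo)&(x<lo+19)&(abs(y)<12)&(P[:,2]>45)&(P[:,2]<75);print(nm,lo,q.sum(),"%.1f"%np.percentile(P[q,2],90),"%.1f"%y[q].mean())
t0,t1=load("top",0)["image"].astype(int),load("top",16)["image"].astype(int)
m=(abs(t0-t1).max(2)>45).astype(np.uint8);m=cv2.morphologyEx(m,cv2.MORPH_OPEN,np.ones((3,3)))
k,l,st,ce=cv2.connectedComponentsWithStats(m)
print([tuple(int(v) for v in s) for s in st[1:] if s[4]>12])
robot.sign_off();print(robot.sense()["clock"])
E
```

```text
scene -95 20 61.8 -3.6
scene -76 19 60.5 -2.0
scene -57 22 62.5 -5.8
scene -38 27 61.5 -5.5
scene -19 29 63.3 -5.5
scene 0 26 63.6 -5.6
scene 19 32 62.5 -4.2
scene 38 21 61.2 -3.8
scene 57 19 59.2 -3.8
scene 76 8 55.6 -0.0
top -95 37 61.0 0.1
top -76 36 59.3 0.3
top -57 51 62.6 -0.3
top -38 56 63.2 -0.9
top -19 52 62.6 -1.0
top 0 53 61.2 -0.9
top 19 52 63.7 -1.6
top 38 34 59.6 -0.3
top 57 28 58.8 -0.9
top 76 12 57.9 -1.0
[(402, 163, 50, 14, 448), (216, 164, 12, 47, 219), (378, 168, 17, 12, 178), (141, 198, 121, 202, 15451), (288, 228, 102, 25, 841), (0, 351, 7, 6, 39), (0, 361, 64, 39, 1594), (36, 366, 10, 4, 32), (312, 376, 5, 3, 15), (342, 384, 8, 7, 34), (310, 391, 14, 4, 46), (301, 395, 6, 5, 18)]
the job is handed in; nothing more can be done
the job is handed in; nothing more can be done
```

The job is handed in at about 28.8 s of the 48 s allowed, and my last checks showed it done as asked.

- **Gun:** I set it level in the fork with the lance still in and let go. It still sits in the slot and saddle in both final views.
- **Sleeve:** I drew it back to its stop; the force climbed from about 13 N to 28 N there. When I let go it stayed part way back, and it was forward again in the pictures after the lance was pulled clear.
- **Lance:** It lies in the free V rest, in both notches, and the depth readings show it level. I pressed down with up to 28 N to seat it before letting go.
- **Other things:** Comparing the first and last top views, the only changes are at the gun's old place, the fork, the free rest and the robot arm. In the last top view the arm covered part of the left side of the bench. One cone was behind it there, but the last scene view shows that cone where it was.

Two measurements disagreed slightly: the two cameras differed by 2–3 mm, and the free rest proved about 1 mm off sideways when the lance touched it. I corrected that by feel before releasing. The gun also moved a few millimetres within the fork's play while I pulled the sleeve and the lance.

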